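# Clamp a blank in the milling vise with its lift-off crank

### The arm

A 6-joint arm with a two-finger parallel gripper is mounted at the origin on the work surface. World frame = base frame: x ahead of the robot, y to its left, z up, the work surface at z = 0. Lengths are in mm, angles in rad, forces in N, time in s.
With the tool pointing down it reaches from about 400 to 925 mm from the base axis. Payload 12.5 kg.
Tool frame: the origin (TCP) lies at the very end of the fingers, on their centre line; the grasp point (between the pads) lies 19 mm behind it; z points along the fingers, y is the direction in which the jaws open and shut (so a half turn about z gives the same grasp; the last joint's range is limited). The gripper opens to 95 mm and grips with 3 to 60 N. Pads are 20 mm wide; open, the fingers measure 119 mm over their backs; the gripper's body (75 mm by 180 mm) begins 59 mm behind the grasp point.
Start: joints at [-1.39, 0.491, 1.559, -0, 1.092, -0.106], TCP at [176.825, -599.483, 214.661] pointing down, gripper open.
Joint ranges: [-3.1, 3.1], [-0.84, 2.19], [0.05, 2.79], [-1.13, 4.28], [0.06, 2.93], [-2.69, 2.69]. Speed limits (rad/s): [2.22, 2.22, 2.79, 3.14, 3.14, 3.14].

### API

Orientations are given as [roll, pitch, yaw] about the fixed x, y, z axes, in that order (R = Rz(yaw) Ry(pitch) Rx(roll)).
In Python, from cell import env, read_camera, get_calibration gives the robot as it stands.
- The arm moves only by the tool arm_command, never from a script. Its argument "targets" is a list of rows, each a list of 3 entries, a list of its own where there are three numbers: the turn, a rotation vector about the tool's x, y, z in rad, then the shift along the tool's x, y, z in m, then the closure in counts, from 0 (fully open) to 255 (shut). In form: [[[rx, ry, rz], [tx, ty, tz], fingers], ...]. A call has 1 to 8 rows; each row is the pose to reach, as a shift and turn from the pose commanded when the call began, along the tool's axes at that moment; what a row does not reach only later rows make up. A row lasts 1/10 s, in which the tool goes at most 50 mm and 8.59 degrees, less where a joint would pass 70% of its speed; a pose out of reach is approached as far as the arm can. A call with a gripper value outside its range is refused whole. The fingers move at their own pace and stop on an object; the grip force is fixed at half the most. Time passes only in rows, so rows that repeat a pose let the fingers close. It gives the time, the measured TCP pose, the force and the opening at its end, in the units of the state.
- env.state(): the state, without advancing time (a new reading comes with each control period).
- read_camera(name): name is "scene" or "top"; returns (picture, depth): 420x560x3 uint8, blue, green, red; 420x560 float32, mm along the optical axis (not along the pixel's ray), 0 where there is no reading.
- get_calibration(name): a dict with "vfov" (degrees; the focal length in pixels is half the picture's height over the tangent of half this angle, whatever the lens; pixels are square), "cx", "cy" (the principal point, pixels), "world_from_camera" (4x4, takes a point from camera to world coordinates). Camera axes: x right, y down, z forward; pixel columns grow to the right and rows downward; lengths in mm; the calibration is good to about 2 mm. A picture is of the moment at which its call begins. get_calibration takes no time and is no camera call.
- env.job_done(): hands the job in, once; it reports no verdict.
The state is a dict: "t": time; "joints": joint angles; "qvel": joint speeds; "tau": joint torques, N m; "eef_pos": TCP position; "tcp_rot": TCP orientation; "ft_force": force on the tool from outside, world axes, zero at the start; "moment": the same for the moment, N m; "opening": opening from 0.0 (shut) to 1.0 (fully open).
Only numpy, scipy, OpenCV 4.12 (cv2) and the standard library are available. Lean on these libraries where they do the work, as an engineer would, in place of code of your own. Each camera call takes 0.05 s, during which the arm holds its last target.

### The job

The aluminium blank lies loose between the open jaws of the milling vise. Fit the removable crank right down over the vise's square drive shaft, wind it clockwise (seen from above) until the blue jaw clamps the blank firmly against the fixed jaw and the crank goes solid, then lift the crank off and set it gently back on the green mat, standing upright on its hub. Leave the oil bottle, the collet block and the yellow cup where they are.

Things in the scene. Friction and masses are not known exactly. Their poses are not given: they have to be found in the camera images.
- crank_hub (a point): Grip point on the axis of the removable crank's hub, an upright dark steel block 32 x 32 mm, 76 mm high; this point is 56 mm above its underside. z up, x along the arm towards the red knob. Above 34 mm the hub is free on all sides: take it from above, fingers on its +y and -y faces (on the x faces, open fingers may meet the knob).
- crank: The loose crank: hub, arm, counterweight; balanced, 0.35 to 0.55 kg; starts standing on its hub on the mat. Origin: centre of the hub's underside; axes as crank_hub. Underside socket 16 mm square, 28 mm deep, parallel to the hub. Arm to +x 18 mm wide, 24-34 mm above the underside, end 82 mm from the axis. Round counterweight 40 mm across, at 20-34 mm, centre 46 mm towards -x.
- crank_knob (a point): Centre of the crank's red round knob: an upright cylinder 24 mm across and 50 mm high that turns freely on its pin at the end of the arm, its axis 70 mm from the hub's axis. It spans 34 to 84 mm above the hub's underside; this point is 59 mm above it.
- spindle_top (a point): Top centre of the vise's upright square drive shaft, brass colour, 14 x 14 mm. It stands 28 mm above the collar (44 mm across, top 62 mm above the bench) on which the fully seated hub rests; its top 8 mm tapers to 7.6 mm square. z up, x and y square to the flats, turning with the shaft. The crank fits in any of four quarter turns. Vise and blank stay below 76 mm, so the arm swings clear over them.
- spindle (a joint): Drive shaft angle in rad, growing clockwise from above; 0 = jaws open, starts at 0 to 1.7. Each rad moves the blue jaw 4 mm. The jaw meets the blank at about 5.0 rad, then turning stiffens fast (hard stop 5.3). Slow turning takes 5 to 7 N at the knob, 15 to 20 N once the blank is firmly clamped. Left alone it stays, or springs back up to 0.15 rad when clamped. Socket play: 0.15 rad either way.
- vise: The bolted-down vise, 270 x 100 mm. Origin on the bench right under the drive shaft's axis; x points from the shaft along the bed to the fixed jaw, z up. The fixed jaw's face is 150 mm along x from the origin. A 72 mm square gearbox, 55 mm high, carries the shaft.
- jaw: The vise's blue moving jaw, 34 x 84 x 25 mm. Origin in the middle of its clamping face, which looks along the vise's x axis; it moves that way as the shaft is turned clockwise. Clamped, it is about 40 mm from the fixed jaw's face.
- blank: The loose aluminium blank lying on the vise bed between the jaws, 40 (x, across the jaws) x 60 (y) x 30 mm (z), 0.19 kg. Origin in the centre of its underside, 45 mm above the bench.
- mat: Dark green mat fixed to the bench, 180 (x) x 160 (y) x 4 mm thick; origin in the centre of its underside, at bench height.
- oil_center (a point): Centre of a white oil bottle with a red cap, 38 mm across, 85 mm high. Bystander.
- collets_center (a point): Middle of a wooden collet block, 60 x 90 mm, 36 mm high with its collets. Bystander.
- cup_center (a point): Centre of an open yellow plastic cup, 64 mm across the rim, 60 mm high. Bystander.
Things that resemble listed ones, but are neither listed nor needed, are in the scene too. There is more than one size of the crank; the one meant has the size given above.

How it is judged (in metres and radians):
On the way, in this order (a step that is already met when the one before it is completed fails the run):
1. the crank is seated on the square shaft (horizontal distance between crank_hub and spindle_top below 0.005 m and z of crank_hub in the frame of vise below 0.124 m and angle between crank_hub's own z axis and vertical below 0.12 rad), for 0.2 s.
2. with the crank on the shaft, the blank is clamped with at least 20 N (horizontal distance between crank_hub and spindle_top below 0.01 m and z of crank_hub in the frame of vise below 0.135 m and contact force between jaw and blank above 20 N), for 0.2 s.
At the end, for the whole second after the job is handed in: The blue jaw presses on the blank with more than 15 N, the blank lies flat on the vise bed (tilt under 0.06 rad, raised less than 5 mm), and the crank stands upright (tilt under 0.08 rad) and still with its hub on the green mat (hub axis within 80 mm along x and 70 mm along y of the mat's centre) (contact force between jaw and blank above 15 N and angle between blank's own z axis and vertical below 0.06 rad and z of blank in the frame of vise below 0.05 m and x of crank_hub in the frame of mat between -0.08 and 0.08 m and y of crank_hub in the frame of mat between -0.07 and 0.07 m and height (world z) of crank_hub between 0.055 and 0.066 m and angle between crank_hub's own z axis and vertical below 0.08 rad and linear speed of crank below 0.02 m/s); the robot touches nothing.
It fails at once if the oil bottle is moved over 20 mm or tipped (distance of oil_center from where it was at the start of the episode above 0.02 m or angle between oil_center's own z axis and vertical above 0.4 rad).
It fails at once if the collet block is moved over 20 mm (distance of collets_center from where it was at the start of the episode above 0.02 m).
It fails at once if the cup is moved over 20 mm or tipped (distance of cup_center from where it was at the start of the episode above 0.02 m or angle between cup_center's own z axis and vertical above 0.4 rad).
It fails at once if the crank is dropped or slammed on the mat (over 80 N) (contact force between crank and mat above 80 N).
It also fails if it takes over 72 s, if anything falls off the work surface, if the arm or the gripper's body presses on something with over 40 N, if the wrist force passes 120 N, or if a joint passes its speed limit or range.

## Working session

There is one attempt and no reset: what is moved stays moved. The work goes in short steps, Python scripts to look and compute and a tool call to move; the robot and the scene stay as the last step left them, time stands still between calls to the robot, and variables do not carry over. Pictures are saved under pics/ and viewed, and the job is handed in when it is done.

Besides the shell and the picture viewer there is one more tool, called after "Request:" as name([rows], argument=value, ...), one row to a line, values as JSON. arm_command: Moves the arm, as the interface text tells. Its arguments: {"type":"object","properties":{"targets":{"type":"array"}},"required":["targets"]}

```bash
ls; mkdir -p pics; python3 - <<'E'
from cell import env, read_camera, get_calibration
import cv2,numpy as np
print(env.state())
for n in("scene","top"):
    p,d=read_camera(n); cv2.imwrite(f"pics/{n}0.png",p); np.save(f"pics/{n}0.npy",d); c=get_calibration(n); print(n,c); cv2.imwrite(f"pics/{n}0.png",p)
E
```

```text
pics
{'t': 0.0, 'joints': array([-1.38957627e+00,  4.91554405e-01,  1.55946796e+00,  1.69250111e-05,
        1.09170624e+00, -1.05594373e-01]), 'qvel': array([-9.02412818e-04, -2.16332923e-03, -1.75106360e-04,  3.31827108e-05,
        7.99788548e-04, -8.60640900e-04]), 'tau': array([-1.22666021e-03, -6.12640858e+01, -2.58173364e+01,  6.92242803e-02,
        4.83210117e-02, -1.20061268e-04]), 'eef_pos': array([ 176.79435717, -599.20829447,  214.05858065]), 'tcp_rot': array([-3.14046461e+00, -1.34654372e-04,  2.86806547e-01]), 'ft_force': array([-0.22305557, -0.35057717,  0.47929852]), 'moment': array([ 0.00163155,  0.00350753, -0.01174981]), 'opening': 1.0025906172205359}
scene {'vfov': 54.755346413038076, 'cx': 279.4921309988138, 'cy': 216.79809400348566, 'world_from_camera': array([[ 3.01246188e-01,  5.22657665e-01, -7.97546048e-01,
         1.40888291e+03],
       [ 9.53449784e-01, -1.53196186e-01,  2.59739174e-01,
        -2.93165508e+02],
       [ 1.35736573e-02, -8.38665543e-01, -5.44477605e-01,
         6.73825785e+02],
       [ 0.00000000e+00,  0.00000000e+00,  0.00000000e+00,
         1.00000000e+00]])}
top {'vfov': 47.034272862253886, 'cx': 276.648793926295, 'cy': 210.15247724142273, 'world_from_camera': array([[ 9.75087968e-03, -9.93873435e-01,  1.10093215e-01,
         3.67594826e+02],
       [-9.99946819e-01, -9.32174712e-03,  4.41193657e-03,
        -1.11106309e+01],
       [-3.35864544e-03, -1.10130380e-01, -9.93911474e-01,
         1.43341279e+03],
       [ 0.00000000e+00,  0.00000000e+00,  0.00000000e+00,
         1.00000000e+00]])}
```

View pics/scene0.png

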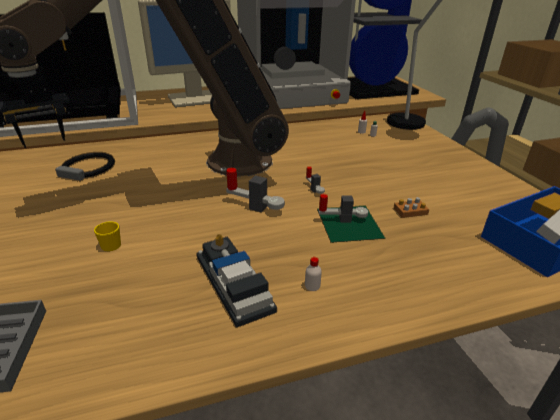

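View pics/top0.png

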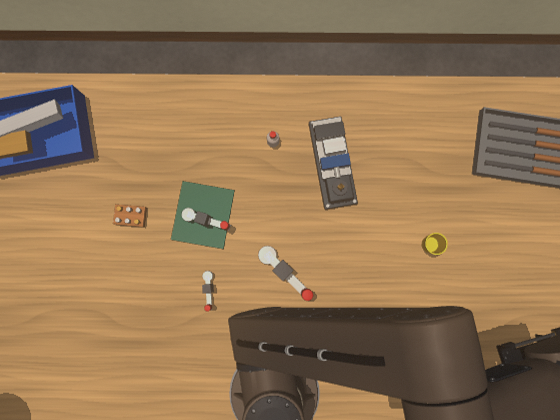

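Candidates for the crank:
- **Mat crank:** top (203,218), scene (346,207).
- **Large crank on the bench:** top (284,271), scene (258,192).
- **Small crank on the bench:** top (208,289), scene (315,183).

The description says it starts on the mat, so I'll check that one's size in close crops.

```bash
cat > h.py <<'E'
import cv2,numpy as np
from cell import env, read_camera, get_calibration
def cam(n):
    c=get_calibration(n); f=210/np.tan(np.radians(c['vfov']/2)); return f,c['cx'],c['cy'],c['world_from_camera']
def ray(n,u,v):
    f,cx,cy,T=cam(n); d=T[:3,:3]@np.array([(u-cx)/f,(v-cy)/f,1]); return T[:3,3],d
def onz(n,u,v,z):
    o,d=ray(n,u,v); return o+d*(z-o[2])/d[2]
def pts(n,dep):
    f,cx,cy,T=cam(n); v,u=np.mgrid[:420,:560]
    P=np.stack([(u-cx)/f*dep,(v-cy)/f*dep,dep],-1); return P@T[:3,:3].T+T[:3,3]
def proj(n,p):
    f,cx,cy,T=cam(n); q=T[:3,:3].T@(np.array(p)-T[:3,3]); return q[:2]/q[2]*f+[cx,cy]
E
python3 - <<'E'
from h import *
a=cv2.imread('pics/top0.png');b=cv2.imread('pics/scene0.png')
r=lambda i,x,y,w,h,s:cv2.resize(i[y:y+h,x:x+w],None,fx=s,fy=s,interpolation=cv2.INTER_NEAREST)
cv2.imwrite('pics/c1.png',np.hstack([r(a,165,175,75,75,5),r(b,315,180,75,75,5)]))
cv2.imwrite('pics/c2.png',np.hstack([r(a,300,110,65,105,5),r(b,190,225,90,105,5)]))
E
```

```text
(no output)
```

View pics/c1.png

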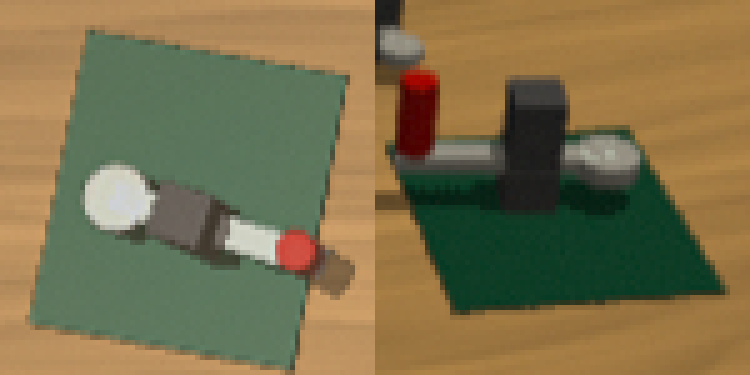

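View pics/c2.png

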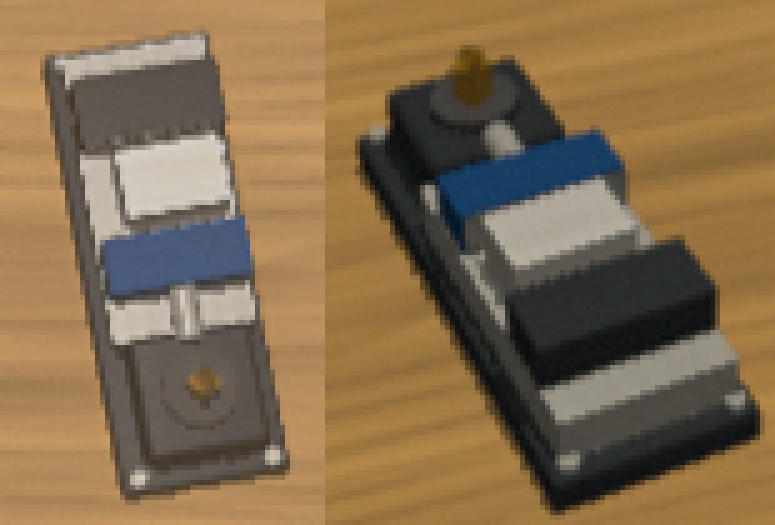

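The mat crank in the top crop runs from counterweight (118,197) via hub (180,215) to red knob (297,250). That's about the right size, and I'll check it in numbers. The vise crop shows the brass shaft at (205,383), the blue jaw at (178,258) and the blank at (172,178).

```bash
python3 - <<'E'
from h import *
a=cv2.imread('pics/top0.png');b=cv2.imread('pics/scene0.png')
D={'top':np.load('pics/top0.npy'),'scene':np.load('pics/scene0.npy')};I={'top':a,'scene':b}
def cen(m,n,roi,z):
    x,y,w,h=roi; mm=np.zeros_like(m); mm[y:y+h,x:x+w]=m[y:y+h,x:x+w]
    v,u=np.nonzero(mm); 
    return len(u),(u.mean().round(1),v.mean().round(1)),onz(n,u.mean(),v.mean(),z).round(1),mm
H={n:cv2.cvtColor(I[n],cv2.COLOR_BGR2HSV) for n in I}
P={n:pts(n,D[n]) for n in I}
red=lambda h:((h[...,0]<6)|(h[...,0]>174))&(h[...,1]>150)&(h[...,2]>90)
print('knob top',cen(red(H['top']),'top',(165,175,75,75),88)[:3])
# by depth
z=P['top'][...,2]
for nm,roi,lo,hi in[('hub',(190,205,30,30),72,86),('knob',(165,175,75,75),83,95),('cw',(180,205,18,22),30,42),('mat',(165,175,75,75),1,8)]:
    x,y,w,h=roi; s=P['top'][y:y+h,x:x+w].reshape(-1,3); s=s[(s[:,2]>lo)&(s[:,2]<hi)]; print(nm,len(s),s.mean(0).round(1),np.median(s,0).round(1), s.min(0).round(),s.max(0).round())
w=(H['top'][...,1]<60)&(H['top'][...,2]>140)
print('cw',cen(w,'top',(180,203,16,24),36)[:3])
# mat
g=(H['top'][...,0]>45)&(H['top'][...,0]<90)&(H['top'][...,1]>50)
mm=np.zeros((420,560),np.uint8);mm[175:255,160:245]=255*g[175:255,160:245]
c=cv2.convexHull(np.vstack(cv2.findContours(mm,0,2)[0])); r=cv2.minAreaRect(c); box=cv2.boxPoints(r); print('mat box',[onz('top',*q,4)[:2].round(1) for q in box],onz('top',*r[0],4).round(1))
np.set_printoptions(linewidth=250)
gold=lambda h:(h[...,0]>8)&(h[...,0]<30)&(h[...,1]>120)
print('shaft top',cen(gold(H['top']),'top',(332,178,18,18),86)[:3])
print('shaft z',z[180:195,332:350].round()) 
print(P['scene'][228:255,210:232,2].round().astype(int))
E
```

```text
knob top (48, (np.float64(224.0), np.float64(224.8)), array([474.2, 141.7,  88. ]))
hub 132 [493.8 209.6  79.3] [493.5 209.8  79.4] [476. 192.  72.] [513. 227.  85.]
knob 61 [477.  152.4  87.9] [476.2 144.5  88.2] [462. 133.  83.] [506. 221.  95.]
cw 140 [506.8 253.   36.9] [505.9 253.   37.1] [488. 232.  30.] [526. 274.  42.]
mat 2723 [517.  217.2   3.9] [524.6 216.7   3.6] [407. 105.   1.] [632. 332.   8.]
cw (144, (np.float64(188.0), np.float64(214.1)), array([508.4, 253.1,  36. ]))
mat box [array([437.5, 308.4]), array([613.4, 281.8]), array([585.5, 124.3]), array([410.4, 152.9])] [511.1 216.9   4. ]
shaft top (23, (np.float64(340.3), np.float64(186.3)), array([ 586.4, -184.2,   86. ]))
shaft z [[51. 53. 56. 58. 61. 52. 64. 61. 66. 62. 59. 58. 53. 55. 60. 55. 57. 55.]
 [58. 58. 55. 52. 64. 60. 64. 62. 63. 58. 62. 63. 55. 57. 52. 57. 58. 57.]
 [55. 52. 52. 60. 65. 66. 60. 61. 57. 67. 65. 61. 64. 58. 56. 55. 59. 57.]
 [55. 59. 60. 65. 65. 55. 59. 63. 61. 64. 60. 66. 61. 65. 52. 52. 55. 57.]
 [54. 65. 64. 63. 60. 63. 62. 62. 87. 84. 67. 67. 62. 58. 65. 50. 56. 53.]
 [52. 61. 64. 62.
[... 2491 characters left out ...]
2  63  61  60  61  61  60  61  61  61  61  56  54  53  54  54]
 [ 53  54  57  61  63  61  60  61  61  61  60  61  61  59  62  59  57  56  54  53  58  55]
 [ 56  53  54  56  58  60  58  62  59  61  60  59  59  59  66  61  55  54  54  55  53  55]
 [ 53  54  54  55  53  55  57  58  58  60  59  58  62  65  64  65  62  55  54  54  55  53]
 [ 54  54  54  53  55  55  55  53  52  55  55  61  61  65  65  68  63  63  55  55  53  53]
 [ 54  55  54  55  54  54  52  54  55  52  55  61  62  64  64  65  64  64  61  54  53  53]
 [ 55  53  52  56  54  55  56  54  54  54  55  58  62  63  63  66  65  64  63  51  52  51]
 [ 53  54  53  53  56  56  56  56  55  56  54  54  59  60  65  65  64  64  64  63  69  70]]
```

```bash
python3 - <<'E'
from h import *
a=cv2.imread('pics/top0.png');b=cv2.imread('pics/scene0.png')
I={'top':a,'scene':b};P={n:pts(n,np.load(f'pics/{n}0.npy')) for n in I};H={n:cv2.cvtColor(I[n],cv2.COLOR_BGR2HSV) for n in I}
def rect(xy,nm):
    (cx,cy),(w,h),an=cv2.minAreaRect(xy.astype(np.float32)); print(nm,len(xy),(round(cx,1),round(cy,1)),round(w,1),round(h,1),round(an,1))
for n in I:
    p=P[n]; near=(abs(p[...,0]-650)<180)&(abs(p[...,1]+180)<110)
    h=H[n]; blue=(h[...,0]>100)&(h[...,0]<125)&(h[...,1]>110)&near
    q=p[blue]; print(n,'blue z pct',np.percentile(q[:,2],[5,50,95]).round(1))
    zt=np.percentile(q[:,2],85); 
    s=blue&(p[...,2]>66); m=(s*255).astype(np.uint8); k=cv2.connectedComponentsWithStats(m); 
    c=np.vstack(cv2.findContours(m,0,1)[0])[:,0]; rect(np.array([onz(n,*t,70)[:2] for t in c]),n+' jaw top@70')
    L=k[1]==1+np.argmax(k[2][1:,4]); print(p[L].mean(0).round(1))
    # whole vise top-level stuff
    # collar points
    c=p[near&(p[...,2]>58.5)&(p[...,2]<66)&(np.hypot(p[...,0]-586,p[...,1]+184)<26)&(np.hypot(p[...,0]-586,p[...,1]+184)>12)]
    print(n,'collar',len(c),c.mean(0).round(1)); cc,r=cv2.minEnclosingCircle(c[:,:2].astype(np.float32)); print(np.round(cc,1),round(r,1))
    g=p[near&(p[...,2]>50)&(p[...,2]<59)&(abs(p[...,0]-586)<60)&(abs(p[...,1]+184)<60)]; rect(g[:,:2],n+' gearbox')
    s=near&(p[...,2]>79); rect(p[s][:,:2],n+' shaft upper'); print(p[s].mean(0).round(1))
    v=p[near&(p[...,2]>8)]; rect(v[:,:2],n+' vise')
    for zlo,zhi in[(66,80),(40,49)]:
        v=p[near&(p[...,2]>zlo)&(p[...,2]<zhi)]; print(zlo,len(v),v.mean(0).round(1))
# corners of the vise in top by dark/nonwood mask
h=H['top'];m=((h[...,1]<80)*255).astype(np.uint8);mm=np.zeros_like(m);mm[112:212,302:362]=m[112:212,302:362]
c=np.vstack(cv2.findContours(mm,0,2)[0]);r=cv2.minAreaRect(c);print(r,[onz('top',*q,20)[:2].round(1) for q in cv2.boxPoints(r)])
E
```

```text
top blue z pct [69.  71.2 77.3]
top jaw top@70 10 (676.5, -174.4) 78.3 22.8 81.9
[ 663.9 -211.4   70.9]
top collar 121 [ 586.  -184.2   62.2]
[ 585.6 -183.8] 25.6
top gearbox 395 (598.4, -179.5) 97.5 76.7 11.5
top shaft upper 54 (653.4, -163.0) 59.9 148.9 89.5
[ 650.  -174.4   82.9]
top vise 3044 (653.7, -185.9) 356.0 211.6 2.7
66 1008 [ 706.8 -164.3   71.5]
40 494 [ 689.4 -158.7   44.9]
scene blue z pct [58.6 69.2 70.9]
scene jaw top@70 78 (665.0, -171.5) 34.5 81.8 10.2
[ 665.1 -172.7   69.2]
scene collar 103 [ 593.  -183.1   61.1]
[ 588.3 -183.4] 22.8
scene gearbox 302 (592.5, -182.9) 77.9 71.1 8.4
scene shaft upper 35 (588.5, -183.8) 12.9 14.4 58.2
[ 590.4 -183.8   84.8]
scene vise 3862 (672.5, -168.8) 271.7 99.8 10.5
66 1284 [ 713.5 -163.4   70.4]
40 540 [ 752.6 -163.4   44.2]
((333.02398681640625, 162.1320037841797), (88.9955062866211, 33.809349060058594), 79.69515228271484) [array([793.7, -97.8]), array([ 813.2, -197.9]), array([ 548. , -243.5]), array([ 529.1, -145.4])]
```

```bash
python3 - <<'E'
from h import *
# average several frames (0.05 s each)
for n,k in(('top',3),('scene',3)):
    fr=[read_camera(n) for _ in range(k)]
    m=np.mean([f[0].astype(float) for f in fr],0); d=np.median([f[1] for f in fr],0)
    np.save(f'pics/{n}_avg.npy',m); np.save(f'pics/{n}_d.npy',d)
    cv2.imwrite(f'pics/{n}_avg.png',m.astype(np.uint8))
a=cv2.imread('pics/top_avg.png');b=cv2.imread('pics/scene_avg.png')
r=lambda i,x,y,w,h,s:cv2.resize(i[y:y+h,x:x+w],None,fx=s,fy=s,interpolation=cv2.INTER_NEAREST)
cv2.imwrite('pics/c3.png',np.hstack([r(a,328,174,24,24,16),r(b,208,230,24,24,16)]))
h=cv2.cvtColor(a,cv2.COLOR_BGR2HSV)
for i in range(180,194): print(h[i,333:348,1], )
p=pts('top',np.load('pics/top_d.npy'))
# shaft points: in world
q=p[178:194,332:350].reshape(-1,3); s=q[(q[:,2]>75)]
print(s.mean(0)); 
for nm in('top','scene'):
  p=pts(nm,np.load(f'pics/{nm}_d.npy')); 
  v=np.array([np.cos(np.radians(10.3)),np.sin(np.radians(10.3))]); 
  o=np.array([587.3,-183.7]); xv=(p[...,:2]-o)@v; yv=(p[...,:2]-o)@np.array([-v[1],v[0]])
  z=p[...,2]
  for lo,hi in((66,80),):
    s=(abs(yv)<28)&(z>lo)&(z<hi)&(xv>30)&(xv<260); print(nm,np.histogram(xv[s],np.arange(50,220,3)))
E
```

```text
[39 36 37 37 39 38 39 43 41 37 38 38 39 39 42]
[36 39 41 38 38 40 40 43 43 41 41 39 41 39 37]
[34 38 40 40 40 40 43 46 51 43 40 43 41 41 42]
[36 43 38 40 40 38 47 80 92 57 41 38 43 44 39]
[ 43  43  43  38  36  64  93 135 148 100  60  38  45  45  38]
[ 40  43  43  40  51 121 145 145 142 148 112  64  43  43  39]
[ 43  43  43  44  88 151 151 149 145 145 152  85  47  40  43]
[ 40  43  43  52 104 146 153 148 148 139 130  49  40  43  47]
[ 43  43  40  40  62 113 136 145 142 120  70  39  40  43  47]
[ 42  43  45  43  38  64 106 129 103  52  51  44  44  40  43]
[46 41 45 40 43 37 64 95 68 39 42 45 47 44 41]
[55 45 45 40 40 43 35 46 51 43 40 43 43 48 42]
[46 50 47 40 40 45 38 42 40 43 40 43 47 52 40]
[36 43 47 49 40 43 42 42 43 43 47 49 52 40 42]
[ 585.41830236 -184.35748733   86.74320778]
top (array([ 3,  2,  5, 21, 19, 21, 18, 23, 20, 19, 19, 19, 19, 16, 11,  0,  0,
       24, 20, 17, 21, 15, 24, 12, 22, 18, 21, 20, 17, 19, 11,  0,  7, 19,
       21, 17, 16, 21, 19, 20, 20, 19, 18, 20, 16, 21,  8,  0,  0,  0,  0,
        0,  0,  0,  0,  0]), array([ 50,  53,  56,  59,  62,  65,  68,  71,  7
[... 155 characters left out ...]
, 161, 164,
       167, 170, 173, 176, 179, 182, 185, 188, 191, 194, 197, 200, 203,
       206, 209, 212, 215, 218]))
scene (array([ 0,  0,  0, 11, 16, 18, 23, 18, 15, 23, 19, 20, 19, 22, 29,  0,  0,
       10, 17, 21, 22, 17, 21, 20, 22, 18, 23, 18, 21, 21, 67,  7,  0, 11,
       24, 23, 26, 23, 20, 26, 24, 22, 26, 24, 23, 29, 36,  0,  0,  0,  0,
        0,  0,  0,  0,  0]), array([ 50,  53,  56,  59,  62,  65,  68,  71,  74,  77,  80,  83,  86,
        89,  92,  95,  98, 101, 104, 107, 110, 113, 116, 119, 122, 125,
       128, 131, 134, 137, 140, 143, 146, 149, 152, 155, 158, 161, 164,
       167, 170, 173, 176, 179, 182, 185, 188, 191, 194, 197, 200, 203,
       206, 209, 212, 215, 218]))
```

View pics/c3.png

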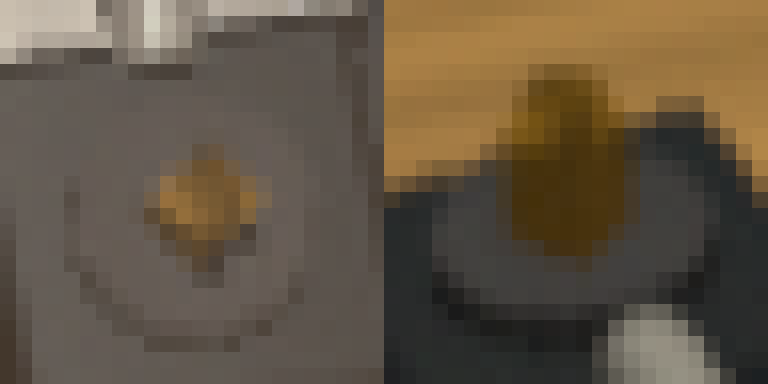

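```bash
python3 - <<'E'
from h import *
L=[onz('scene',u-.5,v-.5,62) for u,v in((215.7,245.4),(220.6,246.9),(223.6,243.6))]
print(np.round(L,1)); 
for i,j in((0,1),(1,2)): d=L[j]-L[i]; print(np.hypot(*d[:2]),np.degrees(np.arctan2(d[1],d[0])))
a=cv2.imread('pics/top_avg.png');h=cv2.cvtColor(a,cv2.COLOR_BGR2HSV)[...,1].astype(float)
w=np.clip((h[180:194,333:348]-43)/100,0,1)
# forward silhouettes (convex hull of the known solid) compared by area moments only
big=16
def sil(x,y,ang):
    pp=[]
    for z,s in((62,7),(82,7),(90,3.8)):
        for k in range(4):
            t=ang+np.pi/4+k*np.pi/2; pp.append(proj('top',[x+s*2**.5*np.cos(t),y+s*2**.5*np.sin(t),z]))
    return np.array(pp)
# centroid of the mask -> axis position at mid height
v,u=np.mgrid[180:194,333:348]; cu,cv_=(u*w).sum()/w.sum(),(v*w).sum()/w.sum(); print('cen',cu,cv_,onz('top',cu,cv_,76).round(1),w.sum())
# 4-fold moment at mid-plane coordinates, ray-cast on z=80
X=np.array([[onz('top',uu,vv,80)[:2] for uu in range(333,348)] for vv in range(180,194)]); c=(X*w[...,None]).sum((0,1))/w.sum(); d=X-c; zc=(d[...,0]+1j*d[...,1])
M=(w*zc**4).sum(); print('4fold corner dir deg',np.degrees(np.angle(M))/4,'-> flats',np.degrees(np.angle(M))/4-45, abs(M)/(w*abs(zc)**4).sum())
M2=(w*zc**2).sum();print(np.degrees(np.angle(M2))/2,abs(M2)/(w*abs(zc)**2).sum())
E
```

```text
[[ 590.3 -194.1   62. ]
 [ 599.9 -183.5   62. ]
 [ 588.5 -173.8   62. ]]
14.242934457640473 47.790250290143
14.96994279354574 139.52529734260384
cen 340.3180042079952 186.5275022542831 [ 587.3 -185.5   76. ] 33.27
4fold corner dir deg 38.243267170622 -> flats -6.756732829378002 0.4303837365324989
-50.04033925451743 0.13136203422816106
```

The mat crank checks out: knob to counterweight is 116 mm against the 116 mm given, and the hub top is at z 79. Hub axis is about (495,209), with +x at about -107°. The shaft is at about (587,-184), flats at about 47° mod 90. The vise points along 10.3°.

Next, the bystander positions and the first move.

```bash
cat >> h.py <<'E'
from scipy.spatial.transform import Rotation as Ro
def rel(p,yawdeg=None):
    s=env.state(); R=Ro.from_euler('xyz',s['tcp_rot']).as_matrix()
    t=R.T@(np.array(p,float)-s['eef_pos'])/1000
    out=[np.round(t,4).tolist()]
    if yawdeg is not None:
        Rt=Ro.from_euler('xyz',[np.pi,0,np.radians(yawdeg)]).as_matrix(); out=[Ro.from_matrix(R.T@Rt).as_rotvec().round(4).tolist()]+out
    return out
E
python3 - <<'E'
from h import *
print('cup',onz('top',435,244,60),'oil',onz('top',273,136,85),'bigcrank',onz('top',307,295,90),onz('top',284,271,90),'coll',onz('top',130,216,36))
print(rel([480,-400,220],40)); 
E
```

```text
cup [ 427.28851438 -455.38035113   60.        ] oil [730.22930462   7.39114026  85.        ] bigcrank [282.70775155 -90.79967999  90.        ] [347.49961301 -27.10072296  90.        ] coll [501.24218423 422.03509282  36.        ]
[[-0.0, -0.0, -0.4114], [0.3472, -0.1056, -0.0054]]
```

Request:
arm_command([
  [[0, 0, -0.1], [0.045, -0.013, -0.005], 0],
  [[0, 0, -0.2], [0.09, -0.027, -0.005], 0],
  [[0, 0, -0.3], [0.135, -0.041, -0.005], 0],
  [[0, 0, -0.41], [0.18, -0.055, -0.005], 0],
  [[0, 0, -0.41], [0.225, -0.068, -0.005], 0],
  [[0, 0, -0.41], [0.27, -0.082, -0.005], 0],
  [[0, 0, -0.41], [0.315, -0.096, -0.005], 0],
  [[0, 0, -0.41], [0.347, -0.106, -0.005], 0],
])

```text
t: 1.2
eef_pos: [481.8, -397.7, 219.7]
tcp_rot: [3.141, -0.0, 0.698]
ft_force: [-0.9, -0.4, 0.3]
opening: 1.004
```

```bash
python3 -c "
from h import *
print(rel([570,-50,220],73))"
```

```text
[[0.0003, -0.0001, -0.576], [0.2911, -0.2097, -0.0003]]
```

Request:
arm_command([
  [[0, 0, -0.1], [0.036, -0.026, 0], 0],
  [[0, 0, -0.2], [0.072, -0.052, 0], 0],
  [[0, 0, -0.3], [0.108, -0.078, 0], 0],
  [[0, 0, -0.4], [0.144, -0.104, 0], 0],
  [[0, 0, -0.5], [0.18, -0.13, 0], 0],
  [[0, 0, -0.576], [0.217, -0.156, 0], 0],
  [[0, 0, -0.576], [0.255, -0.183, 0], 0],
  [[0, 0, -0.576], [0.291, -0.21, 0], 0],
])

```text
t: 2.0
eef_pos: [568.4, -49.9, 219.8]
tcp_rot: [3.141, 0.0, 1.273]
ft_force: [0.6, -0.1, 0.4]
opening: 0.999
```

```bash
python3 -c "
from h import *
print(rel([494.5,209.2,170],73)); print(env.state()['joints'])"
```

```text
[[0.0004, 0.0, -0.0011], [0.2261, -0.1467, 0.0497]]
[-2.03386603e-01  4.08035739e-01  1.68890537e+00 -6.60928510e-05
  1.04422193e+00  9.44951307e-02]
```

Request:
arm_command([
  [[0, 0, 0], [0.038, -0.025, 0], 0],
  [[0, 0, 0], [0.077, -0.05, 0], 0],
  [[0, 0, 0], [0.115, -0.075, 0.01], 0],
  [[0, 0, 0], [0.154, -0.1, 0.02], 0],
  [[0, 0, 0], [0.192, -0.125, 0.035], 0],
  [[0, 0, 0], [0.226, -0.147, 0.05], 0],
  [[0, 0, 0], [0.226, -0.147, 0.05], 0],
])

```text
t: 2.7
eef_pos: [491.7, 210.7, 168.0]
tcp_rot: [-3.139, 0.001, 1.277]
ft_force: [-0.1, -1.0, 0.1]
opening: 0.997
```

```bash
python3 - <<'E'
from h import *
print(rel([494.5,209.2,42],73))
b,_=read_camera('scene');cv2.imwrite('pics/s1.png',cv2.resize(b[100:260,240:440],None,fx=3,fy=3))
E
```

```text
[[-0.0024, 0.0011, 0.0029], [-0.0005, 0.0034, 0.126]]
```

View pics/s1.png

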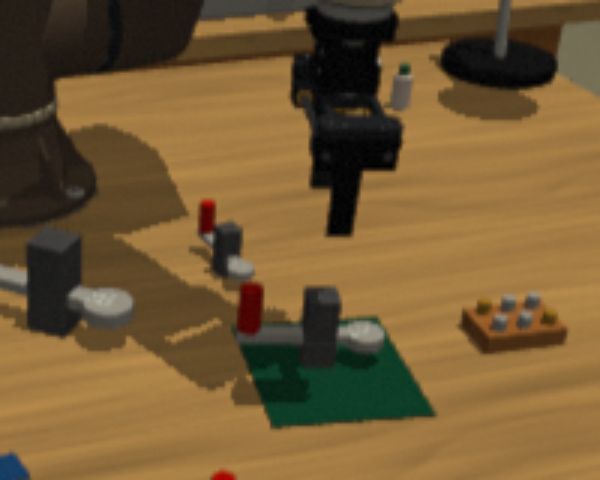

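The open gripper hangs above the mat hub (crop (320,330)), with its fingers fore and aft of it. Descending.

Request:
arm_command([
  [[0, 0, 0], [0, 0.001, 0.04], 0],
  [[0, 0, 0], [0, 0.001, 0.075], 0],
  [[0, 0, 0], [0, 0.001, 0.1], 0],
  [[0, 0, 0], [0, 0.001, 0.115], 0],
  [[0, 0, 0], [0, 0.001, 0.125], 0],
  [[0, 0, 0], [0, 0.001, 0.125], 0],
])

```text
t: 3.35
eef_pos: [495.0, 206.2, 44.0]
tcp_rot: [-3.141, 0.001, 1.272]
ft_force: [0.1, -1.2, -0.5]
opening: 1.001
```

```bash
python3 - <<'E'
from h import *
print(rel([494.5,209.2,42],73),env.state()['ft_force'])
b,_=read_camera('scene');cv2.imwrite('pics/s2.png',cv2.resize(b[150:250,290:400],None,fx=5,fy=5))
E
```

```text
[[-0.0008, 0.0007, -0.0023], [0.0027, -0.0014, 0.002]] [ 0.12307388 -1.19114545 -0.47389215]
```

View pics/s2.png

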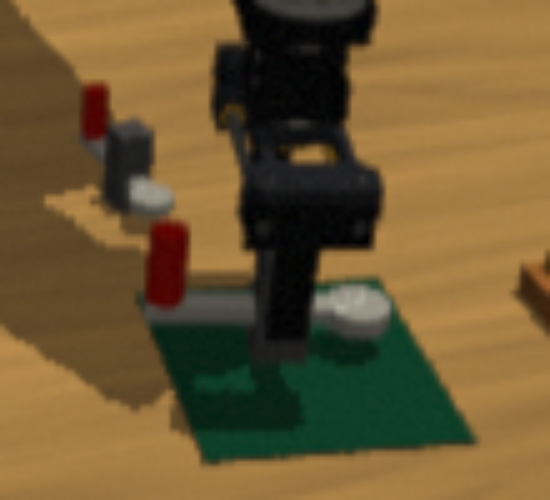

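The fingers straddle the hub, with arm and counterweight clear. Small correction, then close.

Request:
arm_command([
  [[0, 0, 0], [0.002, -0.001, 0.001], 0],
  [[0, 0, 0], [0.002, -0.001, 0.001], 160],
  [[0, 0, 0], [0.002, -0.001, 0.001], 255],
  [[0, 0, 0], [0.002, -0.001, 0.001], 255],
  [[0, 0, 0], [0.002, -0.001, 0.001], 255],
  [[0, 0, 0], [0.002, -0.001, 0.001], 255],
  [[0, 0, 0], [0.002, -0.001, 0.001], 255],
  [[0, 0, 0], [0.002, -0.001, 0.001], 255],
])

```text
t: 4.2
eef_pos: [494.5, 209.2, 43.6]
tcp_rot: [-3.142, 0.0, 1.273]
ft_force: [-0.7, -0.2, 0.3]
opening: 0.465
```

Request:
arm_command([
  [[0, 0, 0], [0, 0, 0], 255],
  [[0, 0, 0], [0, 0, 0], 255],
  [[0, 0, 0], [0, 0, 0], 255],
  [[0, 0, 0], [0, 0, 0], 255],
  [[0, 0, 0], [0, 0, 0], 255],
])

```text
t: 4.7
eef_pos: [494.5, 209.2, 43.6]
tcp_rot: [3.142, 0.0, 1.273]
ft_force: [0.0, -0.4, -1.3]
opening: 0.334
```

The opening of 0.334 × 95 = 32 mm matches the hub. Lifting.

Request:
arm_command([
  [[0, 0, 0], [0, 0, -0.01], 255],
  [[0, 0, 0], [0, 0, -0.03], 255],
  [[0, 0, 0], [0, 0, -0.06], 255],
  [[0, 0, 0], [0, 0, -0.09], 255],
  [[0, 0, 0], [0, 0, -0.12], 255],
  [[0, 0, 0], [0, 0, -0.13], 255],
  [[0, 0, 0], [0, 0, -0.13], 255],
])

```text
t: 5.4
eef_pos: [494.6, 209.4, 174.7]
tcp_rot: [3.14, -0.001, 1.273]
ft_force: [-0.1, -0.1, -4.9]
opening: 0.33
```

```bash
python3 - <<'E'
from h import *
s=env.state();print(s['eef_pos'],s['ft_force'],s['moment'],rel([587,-184,175],45))
b,_=read_camera('scene');cv2.imwrite('pics/s3.png',cv2.resize(b[100:250,260:430],None,fx=4,fy=4))
E
```

```text
[494.64637839 209.35049549 174.65922056] [-0.11571191 -0.07421599 -4.94546062] [ 0.00057562 -0.0854754  -0.00211844] [[0.0016, -0.0015, 0.4875], [-0.3489, 0.2038, -0.0003]]
```

View pics/s3.png

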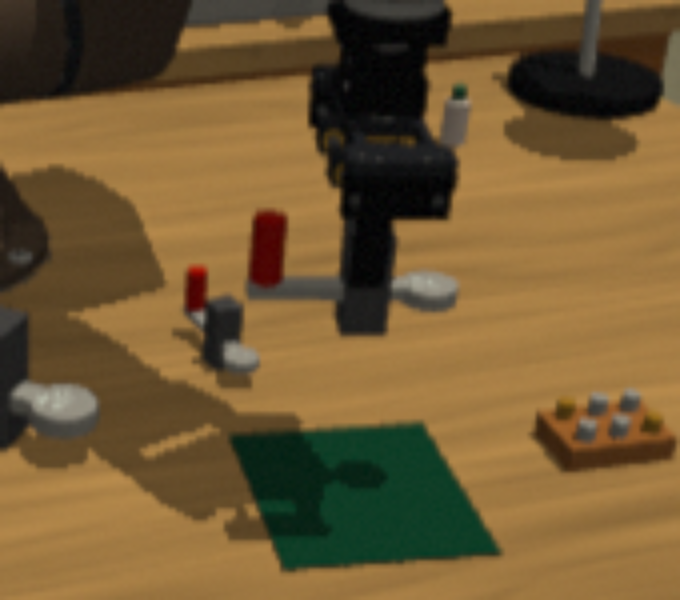

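The crank hangs upright, knob left at (268,248), mat empty below. Carrying it to the shaft.

Request:
arm_command([
  [[0, 0, 0], [-0.021, 0.012, 0], 255],
  [[0, 0, 0.06], [-0.056, 0.033, 0], 255],
  [[0, 0, 0.12], [-0.091, 0.053, 0], 255],
  [[0, 0, 0.18], [-0.126, 0.074, 0], 255],
  [[0, 0, 0.24], [-0.161, 0.094, 0], 255],
  [[0, 0, 0.3], [-0.196, 0.115, 0], 255],
  [[0, 0, 0.36], [-0.231, 0.135, 0], 255],
  [[0, 0, 0.42], [-0.266, 0.155, 0], 255],
])

```text
t: 6.25
eef_pos: [563.9, -92.1, 171.5]
tcp_rot: [-3.139, 0.001, 0.85]
ft_force: [0.2, -0.6, -4.7]
opening: 0.336
```

```bash
python3 -c "
from h import *
print(rel([587,-184,155],45),env.state()['joints'])"
```

```text
[[-0.0029, 0.0016, 0.0648], [-0.0539, 0.078, 0.0163]] [-2.77366632e-01  4.64322004e-01  1.74000076e+00 -6.89517070e-05
  9.40614871e-01  4.43278807e-01]
```

Request:
arm_command([
  [[0, 0, 0.03], [-0.022, 0.03, 0], 255],
  [[0, 0, 0.065], [-0.044, 0.06, 0.005], 255],
  [[0, 0, 0.065], [-0.05, 0.074, 0.01], 255],
  [[0, 0, 0.065], [-0.053, 0.077, 0.016], 255],
  [[0, 0, 0.065], [-0.053, 0.077, 0.016], 255],
  [[0, 0, 0.065], [-0.053, 0.077, 0.016], 255],
])

```text
t: 6.85
eef_pos: [587.2, -179.7, 157.0]
tcp_rot: [-3.14, 0.001, 0.789]
ft_force: [-0.6, 0.0, -3.6]
opening: 0.336
```

```bash
python3 - <<'E'
from h import *
s=env.state();print(s['eef_pos'],s['tcp_rot'],rel([587,-184,155],45))
for n in('top','scene'):
    b,d=read_camera(n);cv2.imwrite(f'pics/{n}4.png',b);np.save(f'pics/{n}4.npy',d)
a=cv2.imread('pics/top4.png');b=cv2.imread('pics/scene4.png')
r=lambda i,x,y,w,h,s:cv2.resize(i[y:y+h,x:x+w],None,fx=s,fy=s,interpolation=cv2.INTER_NEAREST)
cv2.imwrite('pics/c4.png',np.hstack([r(a,295,145,80,80,5),r(b,180,185,80,80,5)]))
E
```

```text
[ 587.20260036 -179.73863609  156.95633968] [-3.13997076e+00  5.26056616e-04  7.89028750e-01] [[-0.0016, 0.0005, 0.0036], [-0.0032, 0.0029, 0.002]]
```

View pics/c4.png

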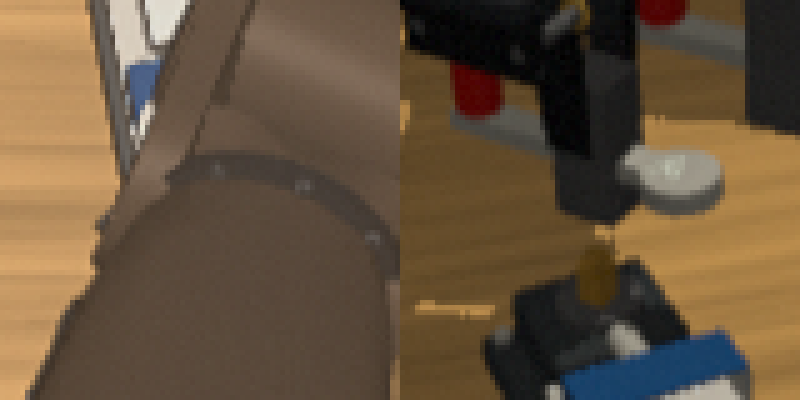

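```bash
python3 - <<'E'
from h import *
L=[onz('scene',u-.5,v-.5,117.4) for u,v in((211.2,226),(221.2,229.6),(227.8,225.5))]
print(np.round(L,1),(L[0]+L[2])/2)
for i,j in((0,1),(1,2)): d=L[j]-L[i]; print(np.hypot(*d[:2]),np.degrees(np.arctan2(d[1],d[0])))
print('shaft axis from base corners', (onz('scene',215.2,244.9,62)+onz('scene',223.1,243.1,62))/2)
b=cv2.imread('pics/scene4.png');cv2.imwrite('pics/c5.png',cv2.resize(b[215:255,205:240],None,fx=16,fy=14,interpolation=cv2.INTER_CUBIC))
E
```

```text
[[ 583.8 -199.9  117.4]
 [ 605.8 -179.5  117.4]
 [ 593.  -160.8  117.4]] [ 588.44082977 -180.3520117   117.4       ]
29.99823242712342 42.82816931093375
22.583998932346336 124.47188789380935
shaft axis from base corners [ 589.41753383 -183.92589151   62.        ]
```

View pics/c5.png

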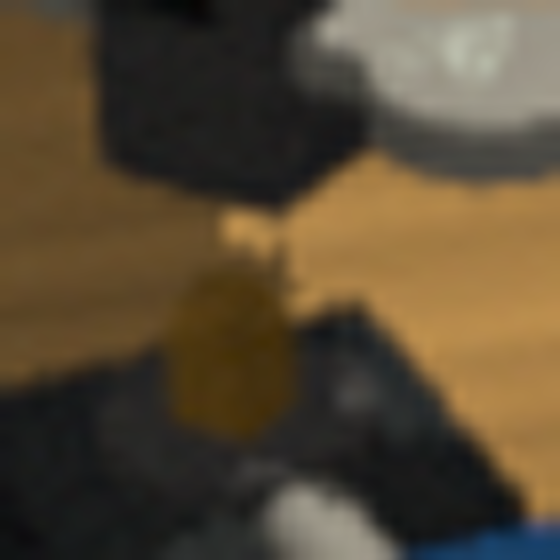

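Request:
arm_command([
  [[0, 0, -0.01], [-0.0015, 0.0015, 0], 255],
  [[0, 0, -0.02], [-0.0027, 0.0034, 0.01], 255],
  [[0, 0, -0.02], [-0.0027, 0.0034, 0.02], 255],
  [[0, 0, -0.02], [-0.0027, 0.0034, 0.02], 255],
  [[0, 0, -0.02], [-0.0027, 0.0034, 0.02], 255],
])

```text
t: 7.45
eef_pos: [588.0, -185.3, 137.1]
tcp_rot: [-3.141, 0.0, 0.808]
ft_force: [0.3, -0.5, -3.9]
opening: 0.338
```

```bash
python3 - <<'E'
from h import *
s=env.state();print(s['eef_pos'],s['tcp_rot'],rel([587.8,-184,130],46))
b,d=read_camera('scene')
cv2.imwrite('pics/c6.png',cv2.resize(b[215:255,205:240],None,fx=16,fy=14,interpolation=cv2.INTER_CUBIC))
E
```

```text
[ 588.01526384 -185.34701704  137.08397994] [-3.14071824e+00  4.04631342e-04  8.07712143e-01] [[-0.0009, 0.0004, 0.0049], [0.0008, -0.0011, 0.0071]]
```

View pics/c6.png

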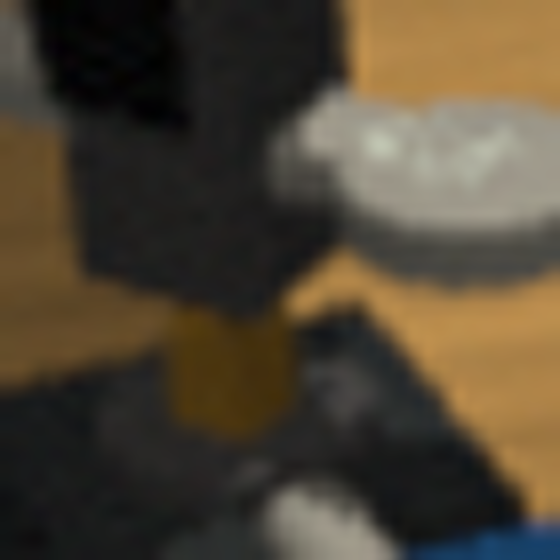

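```bash
python3 - <<'E'
from h import *
m=np.load('pics/scene_avg.npy')
np.set_printoptions(linewidth=220,suppress=True)
print(m[236:249,212:228,1].round().astype(int)); print(m[236:249,212:228,2].round().astype(int)); print((m[236:249,212:228,2]-m[236:249,212:228,0]).round().astype(int))
E
```

```text
[[113 114 114 114  94  74  72  67  67  81 108 123 121  96  96  92]
 [119 120 120 116  96  82  74  62  60  75  84  91  82  60  60  57]
 [124 125 121  97  86  80  68  56  54  67  57  55  48  41  42  43]
 [124 121  96  76  63  61  57  51  52  56  51  49  53  48  45  42]
 [ 98  84  65  60  51  49  50  48  53  53  51  55  62  58  54  45]
 [ 66  61  60  57  50  49  48  50  52  52  52  58  63  63  61  53]
 [ 60  62  63  57  49  48  50  50  53  53  52  58  63  62  63  60]
 [ 65  65  62  58  49  50  50  48  51  52  52  58  63  65  63  63]
 [ 66  65  63  59  51  49  49  49  50  51  57  62  64  64  64  61]
 [ 65  65  63  62  59  56  48  49  51  57  63  65  65  64  65  61]
 [ 64  66  66  64  64  63  60  60  57  63  65  65  65  65  63  46]
 [ 51  63  66  65  64  64  64  64  63  65  64  64  62  52  44  29]
 [ 34  47  59  64  64  62  63  64  63  63  61  56  57  45  32  32]]
[[149 151 152 152 128 103 101  93  93 114 148 162 160 125 124 118]
 [158 159 160 154 133 116 104  86  85 106 117 117 104  71  69  66]
 [165 167 161 132 121 112  97  77  77  93  80  65  50  38  40  40]
 [164 160 126 101  89  85  
[... 815 characters left out ...]
  75  63  27   3  -3  -2  -1]
 [ 96  94  69  62  70  71  64  55  60  63  52  23   1  -2  -3  -5]
 [ 67  49  24  36  53  57  58  55  59  60  58  28   5   3   2  -3]
 [ 21   7   4  27  51  56  57  54  58  60  56  28   4   4   4   2]
 [  2   2   5  27  54  58  54  53  58  59  56  28   4   3   4   4]
 [  4   5   4  20  51  56  55  56  58  59  54  28   5   3   3   4]
 [  5   4   4  16  46  54  58  56  58  57  33  12   5   4   4   6]
 [  5   4   6   7  16  25  43  51  53  33  11   3   5   5   5   5]
 [  5   4   5   4   5   8  13  16  24  11   4   3   3   5   4   4]
 [  3   5   4   4   5   4   6   6   8   4   4   3   4   3   3   3]
 [  2   4   4   4   4   4   5   5   5   5   5   4   4   3   1   0]]
```

```bash
python3 - <<'E'
from h import *
for p in((588,-184,72),(588,-185.3,72),(586,-184,72)): print(p,proj('scene',p))
b,d=read_camera('scene'); m=b.astype(int)
np.set_printoptions(linewidth=250)
print(m[226:238,205:232].sum(2)//3)
c,s=np.cos(np.radians(46)),np.sin(np.radians(46))
for x,y in((-16,-16),(16,-16),(16,16),(-16,16)): print(proj('scene',(588+c*x-s*y,-185.3+s*x+c*y,97.5)))
E
```

```text
(588, -184, 72) [218.75918535 240.45609753]
(588, -185.3, 72) [218.24142442 240.54393424]
(586, -184, 72) [218.6135334  240.00008599]
[[ 70  71  72  71  35  29  30  30  31  32  31  32  30  29  31  28  46  69  80  93 106 135 172 159 156 157 160]
 [ 70  72  71  71  41  29  30  30  31  30  29  32  31  32  30  32  42  67  69  70  76 119 156 149 150 149 153]
 [ 74  73  74  73  43  29  31  29  30  33  30  32  31  30  32  31  34  51  63  68  69  99 142 146 147 147 148]
 [ 74  72  74  72  51  32  31  30  31  28  30  29  31  28  30  27  29  35  41  44  50  74 112 136 147 148 148]
 [ 71  71  71  71  49  31  31  31  30  29  31  29  32  31  31  27  29  29  28  26  33  53  76  95 118 138 140]
 [ 69  69  68  69  49  33  31  30  29  28  30  32  31  32  30  30  25  26  29  28  30  49  62  67  80  97  99]
 [ 71  72  73  71  53  32  31  31  30  32  31  29  29  32  32  27  30  29  28  24  36  73  66  61  65  70  70]
 [ 71  76  76  74  64  32  28  30  32  29  31  32  31  30  30  28  33  28  25  35  69 104  85  70  65  66  68]
 [ 76  73  76  75  69  43  35  31  30  31  30  27  32  31  29  31  33  29  34  72 109 122 115  97  79  72  74]
 [ 73  72  70  73  70  62  61  51  40  40  33  29  31  29  30  32  29  32  74 111 121 123 122 120 116 111 103]
 [ 70  69  68  69  66  66  65  64  60  61  52  37  34  31  32  28  33  51 112 123  97  93  88 125 128 127 123]
 [ 66  66  66  68  67  69  69  69  71  69  64  52  50  42  41  34  37  52  84  79  53  51  48 101 126 130 130]]
[208.35730293 233.77184245]
[219.3731706  237.32889293]
[226.58719415 230.59186911]
[215.74982351 227.1974677 ]
```

```bash
python3 - <<'E'
from h import *
b,d=read_camera('scene'); cv2.imwrite('pics/s7.png',cv2.resize(b[170:270,170:290],None,fx=5,fy=5,interpolation=cv2.INTER_NEAREST))
P=pts('scene',d);h=cv2.cvtColor(b,cv2.COLOR_BGR2HSV)
near=(np.hypot(P[...,0]-588,P[...,1]+185)<100)&(P[...,2]>95)
red=((h[...,0]<8)|(h[...,0]>172))&(h[...,1]>130)&near
v,u=np.nonzero(red);print('red',len(u),u.mean(),v.mean(),u.min(),u.max(),v.min(),v.max(),P[red].mean(0))
wh=(h[...,1]<70)&(h[...,2]>70)&near&(P[...,2]<140)&(P[...,0]>600)
v,u=np.nonzero(wh);print('cw',len(u),u.mean(),v.mean(),u.min(),u.max(),v.min(),v.max(),P[wh].mean(0)); t=wh&(P[...,2]>128); print(P[t].mean(0),t.sum())
E
```

```text
red 96 195.23958333333334 207.61458333333334 188 235 153 217 [ 563.84514959 -230.51429548  161.0341168 ]
cw 195 232.8153846153846 227.53333333333333 222 242 222 234 [ 624.43631722 -153.29508776  129.22468694]
[ 621.6532983  -152.98714747  130.88325762] 147
```

View pics/s7.png

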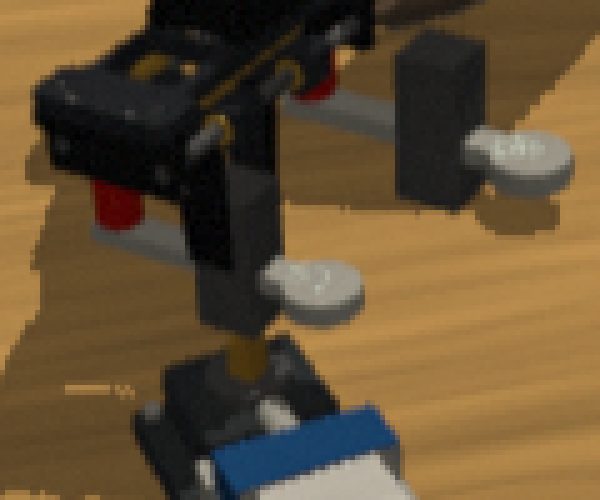

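The counterweight lies 46.4 mm from the tool axis at 43.6°, so the crank is held straight. In the image, hub and shaft are shifted the same way, so they line up. Lowering slowly.

Request:
arm_command([
  [[0, 0, 0], [0, 0, 0.003], 255],
  [[0, 0, 0], [0, 0, 0.006], 255],
  [[0, 0, 0], [0, 0, 0.009], 255],
  [[0, 0, 0], [0, 0, 0.011], 255],
  [[0, 0, 0], [0, 0, 0.013], 255],
  [[0, 0, 0], [0, 0, 0.013], 255],
])

```text
t: 8.2
eef_pos: [588.1, -185.4, 124.3]
tcp_rot: [-3.141, 0.0, 0.808]
ft_force: [-0.9, -0.3, -3.9]
opening: 0.336
```

Request:
arm_command([
  [[0, 0, 0], [0, 0, 0.0015], 255],
  [[0, 0, 0], [0, 0, 0.003], 255],
  [[0, 0, 0], [0, 0, 0.0045], 255],
  [[0, 0, 0], [0, 0, 0.006], 255],
  [[0, 0, 0], [0, 0, 0.006], 255],
])

```text
t: 8.7
eef_pos: [587.8, -185.4, 118.3]
tcp_rot: [-3.141, 0.001, 0.808]
ft_force: [-2.5, -0.7, -5.2]
opening: 0.336
```

Request:
arm_command([
  [[0, 0, 0], [0, 0, 0.002], 255],
  [[0, 0, 0], [0, 0, 0.005], 255],
  [[0, 0, 0], [0, 0, 0.008], 255],
  [[0, 0, 0], [0, 0, 0.011], 255],
  [[0, 0, 0], [0, 0, 0.013], 255],
  [[0, 0, 0], [0, 0, 0.0145], 255],
  [[0, 0, 0], [0, 0, 0.0145], 255],
])

```text
t: 9.4
eef_pos: [587.8, -185.4, 103.8]
tcp_rot: [-3.141, 0.001, 0.808]
ft_force: [-4.1, -0.4, -2.8]
opening: 0.331
```

Request:
arm_command([
  [[0, 0, 0], [0, 0, 0.001], 255],
  [[0, 0, 0], [0, 0, 0.002], 255],
  [[0, 0, 0], [0, 0, 0.0025], 255],
  [[0, 0, 0], [0, 0, 0.0025], 255],
  [[0, 0, 0], [0, 0, 0.0025], 255],
])

```text
t: 9.9
eef_pos: [587.8, -185.4, 101.6]
tcp_rot: [-3.141, 0.001, 0.808]
ft_force: [-6.4, -1.1, 1.3]
opening: 0.33
```

```bash
python3 - <<'E'
from h import *
s=env.state();print(s['eef_pos'],s['ft_force'],s['moment'])
b,d=read_camera('scene'); cv2.imwrite('pics/s8.png',cv2.resize(b[170:290,170:290],None,fx=5,fy=5,interpolation=cv2.INTER_NEAREST))
E
```

```text
[ 587.76035952 -185.41777355  101.61704608] [-6.42250429 -1.10632942  1.28213678] [-0.14556271  1.28670574 -0.07492513]
```

View pics/s8.png

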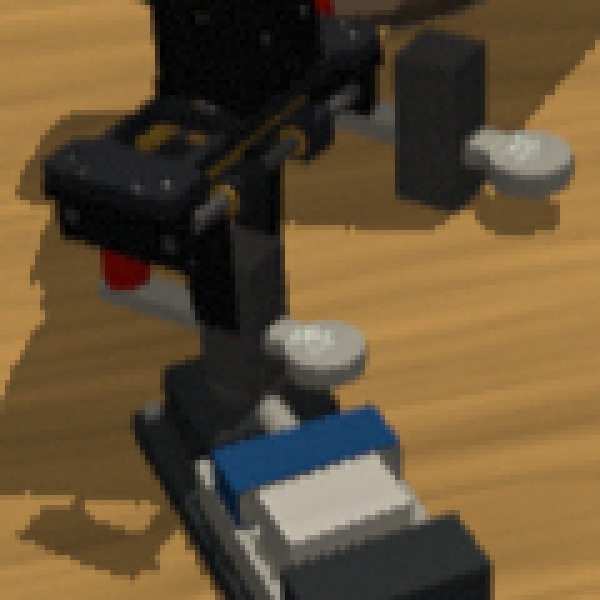

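Seated: TCP z 101.6 puts the underside at 62, on the collar, and the picture shows the hub down on it. Releasing, then rising above the knob.

Request:
arm_command([
  [[0, 0, 0], [0, 0, 0], 100],
  [[0, 0, 0], [0, 0, 0], 0],
  [[0, 0, 0], [0, 0, 0], 0],
  [[0, 0, 0], [0, 0, 0], 0],
  [[0, 0, 0], [0, 0, 0], 0],
  [[0, 0, 0], [0, 0, -0.02], 0],
  [[0, 0, 0], [0, 0, -0.05], 0],
  [[0, 0, 0], [0, 0, -0.08], 0],
])

```text
t: 10.75
eef_pos: [588.1, -185.3, 182.3]
tcp_rot: [-3.141, 0.0, 0.808]
ft_force: [-0.1, -0.1, 0.1]
opening: 0.949
```

```bash
python3 - <<'E'
from h import *
s=env.state();print(s['eef_pos'],s['ft_force'],s['opening'])
b,d=read_camera('scene'); cv2.imwrite('pics/s9.png',cv2.resize(b[170:290,170:290],None,fx=5,fy=5,interpolation=cv2.INTER_NEAREST))
P=pts('scene',d);h=cv2.cvtColor(b,cv2.COLOR_BGR2HSV)
red=((h[...,0]<8)|(h[...,0]>172))&(h[...,1]>130)&(np.hypot(P[...,0]-538,P[...,1]+236)<40)&(P[...,2]>80)
v,u=np.nonzero(red);print('red',len(u),u.mean(),v.mean(),u.min(),u.max(),v.min(),v.max())
t=red&(P[...,2]>143);v,u=np.nonzero(t);print('top of knob',len(u),u.mean(),v.mean(),P[t].mean(0))
E
```

```text
[ 588.07187974 -185.3406678   182.34060419] [-0.11007018 -0.06599076  0.12231549] 0.9490786248550032
red 179 194.10055865921788 217.07262569832403 189 199 207 227
top of knob 35 193.17142857142858 209.6 [ 544.01360714 -234.06862947  145.07692599]
```

View pics/s9.png

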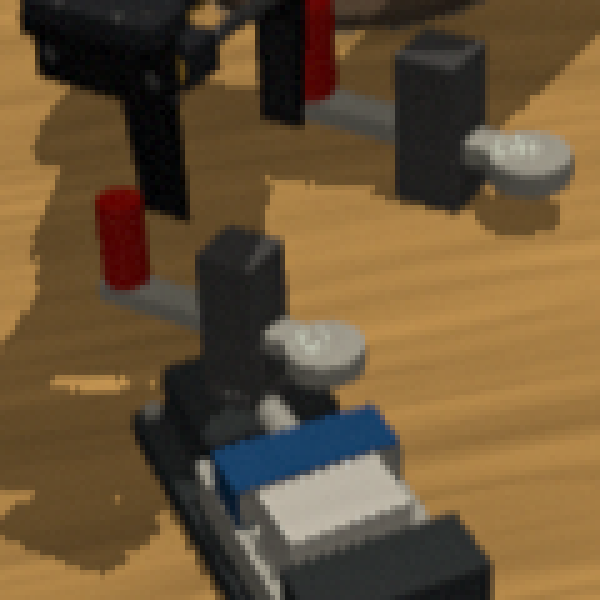

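```bash
python3 - <<'E'
from h import *
print(onz('scene',193.6,209.0,146)); print(onz('scene',194.1,217.07,121)) 
print(rel([538.2,-235.8,182],46)); print(rel([538.2,-235.8,104],46))
E
```

```text
[ 543.05578157 -232.81785393  146.        ]
[ 540.51208098 -233.7728929   121.        ]
[[0.0061, -0.0022, 0.005], [-0.0717, -0.0029, 0.0054]]
[[0.0061, -0.0022, 0.005], [-0.0718, -0.0034, 0.0834]]
```

Request:
arm_command([
  [[0, 0, 0], [-0.03, 0, 0.003], 0],
  [[0, 0, 0], [-0.06, 0, 0.003], 0],
  [[0, 0, 0], [-0.07, -0.001, 0.003], 0],
  [[0, 0, 0], [-0.07, -0.001, 0.003], 0],
  [[0, 0, 0], [-0.07, -0.001, 0.003], 0],
])

```text
t: 11.3
eef_pos: [539.6, -235.0, 178.7]
tcp_rot: [3.141, -0.0, 0.807]
ft_force: [0.7, -0.6, -0.1]
opening: 1.0
```

```bash
python3 - <<'E'
from h import *
s=env.state();print(s['eef_pos'],s['ft_force'],s['opening'],rel([539,-235.5,104],46))
b,d=read_camera('scene'); cv2.imwrite('pics/s10.png',cv2.resize(b[170:290,150:270],None,fx=5,fy=5,interpolation=cv2.INTER_NEAREST))
E
```

```text
[ 539.62128275 -235.02474976  178.6875482 ] [ 0.7026281  -0.55881494 -0.14532481] 0.999986278756149 [[0.0004, -0.0003, 0.0046], [-0.0008, -0.0001, 0.0747]]
```

View pics/s10.png

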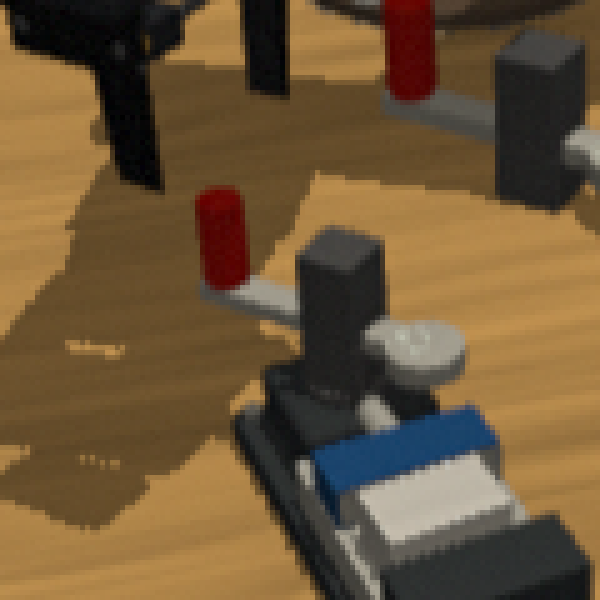

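The fingers straddle the knob, which is at crop (220,190). Descending and gripping it.

Request:
arm_command([
  [[0, 0, 0], [0, 0, 0.03], 0],
  [[0, 0, 0], [0, 0, 0.055], 0],
  [[0, 0, 0], [0, 0, 0.068], 0],
  [[0, 0, 0], [0, 0, 0.074], 128],
  [[0, 0, 0], [0, 0, 0.074], 255],
  [[0, 0, 0], [0, 0, 0.074], 255],
  [[0, 0, 0], [0, 0, 0.074], 255],
  [[0, 0, 0], [0, 0, 0.074], 255],
])

```text
t: 12.15
eef_pos: [539.3, -235.5, 105.4]
tcp_rot: [3.14, -0.0, 0.808]
ft_force: [0.2, -0.5, -0.2]
opening: 0.633
```

Request:
arm_command([
  [[0, 0, 0], [0, 0, 0], 255],
  [[0, 0, 0], [0, 0, 0], 255],
  [[0, 0, 0], [0, 0, 0], 255],
  [[0, 0, 0], [0, 0, 0], 255],
  [[0, 0, 0], [0, 0, 0], 255],
  [[0, 0, 0], [0, 0, 0], 255],
  [[0, 0, 0], [0, 0, 0], 255],
])

```text
t: 12.85
eef_pos: [539.1, -235.3, 104.6]
tcp_rot: [3.142, 0.0, 0.808]
ft_force: [-0.3, -0.4, 0.5]
opening: 0.249
```

```bash
cat > circ.py <<'E'
import numpy as np,sys
from scipy.spatial.transform import Rotation as Ro
C=np.array([587.3,-185.1]);r=69.6;f0=-133.8;y0=46.3;k=63/243
def pose(a): # a = degrees turned clockwise
    f=np.radians(f0-a); return C+r*np.array([np.cos(f),np.sin(f)]), np.radians(y0-k*a)
def rows(a0,alist):
    p0,w0=pose(a0); X=np.array([np.cos(w0),np.sin(w0)]);Y=np.array([np.sin(w0),-np.cos(w0)])
    print('['+', '.join('[[0, 0, %.3f], [%.4f, %.4f, 0], 255]'%(w0-w,(p-p0)@X/1000,(p-p0)@Y/1000) for p,w in map(pose,alist))+']'); print('end',pose(alist[-1]))
a0=float(sys.argv[1]);rows(a0,[float(x) for x in sys.argv[2].split(',')])
E
python3 circ.py 0 3,8,14,20,26,32,38,44; for a in 44 92 140 188; do python3 circ.py $a $(python3 -c "print(','.join(str($a+6*i) for i in range(1,9)))"); done
```

```text
[[[0, 0, 0.014], [0.0001, -0.0036, 0], 255], [[0, 0, 0.036], [0.0007, -0.0097, 0], 255], [[0, 0, 0.063], [0.0021, -0.0168, 0], 255], [[0, 0, 0.090], [0.0042, -0.0238, 0], 255], [[0, 0, 0.118], [0.0071, -0.0305, 0], 255], [[0, 0, 0.145], [0.0106, -0.0369, 0], 255], [[0, 0, 0.172], [0.0148, -0.0428, 0], 255], [[0, 0, 0.199], [0.0196, -0.0483, 0], 255]]
end (array([ 517.75130102, -187.77179151]), np.float64(0.6089906252977252))
[[[0, 0, 0.027], [0.0043, -0.0059, 0], 255], [[0, 0, 0.054], [0.0091, -0.0114, 0], 255], [[0, 0, 0.081], [0.0145, -0.0163, 0], 255], [[0, 0, 0.109], [0.0204, -0.0206, 0], 255], [[0, 0, 0.136], [0.0266, -0.0243, 0], 255], [[0, 0, 0.163], [0.0333, -0.0272, 0], 255], [[0, 0, 0.190], [0.0402, -0.0295, 0], 255], [[0, 0, 0.217], [0.0473, -0.0311, 0], 255]]
end (array([ 538.77730884, -135.20302171]), np.float64(0.39179409616065297))
[[[0, 0, 0.027], [0.0069, -0.0023, 0], 255], [[0, 0, 0.054], [0.0140, -0.0040, 0], 255], [[0, 0, 0.081], [0.0212, -0.0048, 0], 255], [[0, 0, 0.109], [0.0285, -0.0049, 0], 255], [[0, 0, 0.136], [0.0358, -0.0042, 0], 255], [[0, 0, 0.163], [0.0
[... 332 characters left out ...]
 [0.0261, 0.0126, 0], 255], [[0, 0, 0.136], [0.0316, 0.0174, 0], 255], [[0, 0, 0.163], [0.0366, 0.0227, 0], 255], [[0, 0, 0.190], [0.0410, 0.0285, 0], 255], [[0, 0, 0.217], [0.0447, 0.0347, 0], 255]]
end (array([ 641.99563977, -142.05877568]), np.float64(-0.042598962113491276))
[[[0, 0, 0.027], [0.0044, 0.0058, 0], 255], [[0, 0, 0.054], [0.0083, 0.0120, 0], 255], [[0, 0, 0.081], [0.0114, 0.0185, 0], 255], [[0, 0, 0.109], [0.0139, 0.0254, 0], 255], [[0, 0, 0.136], [0.0156, 0.0325, 0], 255], [[0, 0, 0.163], [0.0166, 0.0397, 0], 255], [[0, 0, 0.190], [0.0168, 0.0470, 0], 255], [[0, 0, 0.217], [0.0162, 0.0542, 0], 255]]
end (array([ 655.88438973, -196.94658114]), np.float64(-0.2597954912505634))
```

Request:
arm_command([
  [[0, 0, 0.014], [0.0001, -0.0036, 0], 255],
  [[0, 0, 0.036], [0.0007, -0.0097, 0], 255],
  [[0, 0, 0.063], [0.0021, -0.0168, 0], 255],
  [[0, 0, 0.09], [0.0042, -0.0238, 0], 255],
  [[0, 0, 0.118], [0.0071, -0.0305, 0], 255],
  [[0, 0, 0.145], [0.0106, -0.0369, 0], 255],
  [[0, 0, 0.172], [0.0148, -0.0428, 0], 255],
  [[0, 0, 0.199], [0.0196, -0.0483, 0], 255],
])

```text
t: 13.65
eef_pos: [516.7, -188.0, 104.8]
tcp_rot: [3.141, 0.002, 0.607]
ft_force: [-4.8, -8.0, 2.5]
opening: 0.245
```

Request:
arm_command([
  [[0, 0, 0.027], [0.0043, -0.0059, 0], 255],
  [[0, 0, 0.054], [0.0091, -0.0114, 0], 255],
  [[0, 0, 0.081], [0.0145, -0.0163, 0], 255],
  [[0, 0, 0.109], [0.0204, -0.0206, 0], 255],
  [[0, 0, 0.136], [0.0266, -0.0243, 0], 255],
  [[0, 0, 0.163], [0.0333, -0.0272, 0], 255],
  [[0, 0, 0.19], [0.0402, -0.0295, 0], 255],
  [[0, 0, 0.217], [0.0473, -0.0311, 0], 255],
])

```text
t: 14.45
eef_pos: [536.9, -134.6, 104.6]
tcp_rot: [-3.14, 0.003, 0.39]
ft_force: [-6.9, -2.9, 4.9]
opening: 0.248
```

```bash
python3 - <<'E'
from h import *
b,d=read_camera('scene'); cv2.imwrite('pics/s11.png',cv2.resize(b[150:290,150:290],None,fx=4,fy=4,interpolation=cv2.INTER_NEAREST))
E
```

```text
(no output)
```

View pics/s11.png

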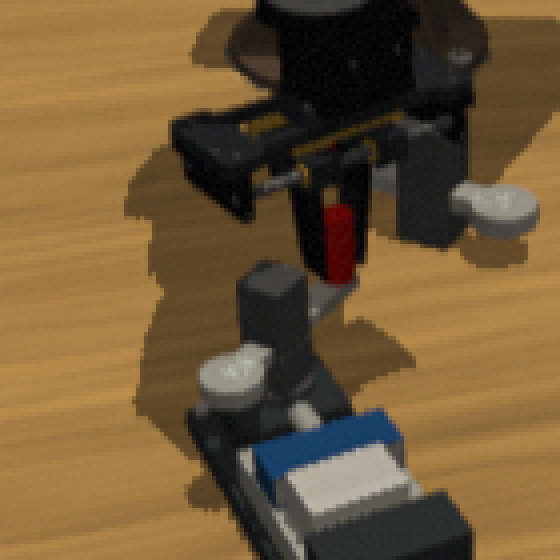

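The crank has turned with the knob held at (340,240) and the hub still seated. Continuing.

Request:
arm_command([
  [[0, 0, 0.027], [0.0069, -0.0023, 0], 255],
  [[0, 0, 0.054], [0.014, -0.004, 0], 255],
  [[0, 0, 0.081], [0.0212, -0.0048, 0], 255],
  [[0, 0, 0.109], [0.0285, -0.0049, 0], 255],
  [[0, 0, 0.136], [0.0358, -0.0042, 0], 255],
  [[0, 0, 0.163], [0.0429, -0.0028, 0], 255],
  [[0, 0, 0.19], [0.0499, -0.0007, 0], 255],
  [[0, 0, 0.217], [0.0566, 0.0022, 0], 255],
])

```text
t: 15.3
eef_pos: [590.0, -113.9, 104.6]
tcp_rot: [-3.139, 0.004, 0.173]
ft_force: [-6.4, 5.9, 5.8]
opening: 0.249
```

Request:
arm_command([
  [[0, 0, 0.027], [0.007, 0.0021, 0], 255],
  [[0, 0, 0.054], [0.0137, 0.0049, 0], 255],
  [[0, 0, 0.081], [0.0201, 0.0084, 0], 255],
  [[0, 0, 0.109], [0.0261, 0.0126, 0], 255],
  [[0, 0, 0.136], [0.0316, 0.0174, 0], 255],
  [[0, 0, 0.163], [0.0366, 0.0227, 0], 255],
  [[0, 0, 0.19], [0.041, 0.0285, 0], 255],
  [[0, 0, 0.217], [0.0447, 0.0347, 0], 255],
])

```text
t: 16.1
eef_pos: [641.2, -140.2, 104.6]
tcp_rot: [-3.139, 0.002, -0.044]
ft_force: [-2.0, 7.3, 2.9]
opening: 0.253
```

```bash
python3 circ.py 188 192,196,200,204,208,212,216,220; python3 - <<'E'
from h import *
s=env.state();print(s['eef_pos'],s['ft_force'],s['moment'])
b,d=read_camera('scene'); cv2.imwrite('pics/s12.png',cv2.resize(b[150:330,150:330],None,fx=3,fy=3,interpolation=cv2.INTER_NEAREST))
E
```

```text
[[[0, 0, 0.018], [0.0030, 0.0038, 0], 255], [[0, 0, 0.036], [0.0058, 0.0078, 0], 255], [[0, 0, 0.054], [0.0083, 0.0120, 0], 255], [[0, 0, 0.072], [0.0104, 0.0163, 0], 255], [[0, 0, 0.090], [0.0123, 0.0208, 0], 255], [[0, 0, 0.109], [0.0139, 0.0254, 0], 255], [[0, 0, 0.127], [0.0151, 0.0301, 0], 255], [[0, 0, 0.145], [0.0160, 0.0349, 0], 255]]
end (array([ 656.49290709, -177.58324484]), np.float64(-0.1873966482048726))
[ 641.21861932 -140.22184888  104.6035551 ] [-1.97133764  7.32922018  2.88667544] [1.51546419 0.54606447 0.01775208]
```

View pics/s12.png

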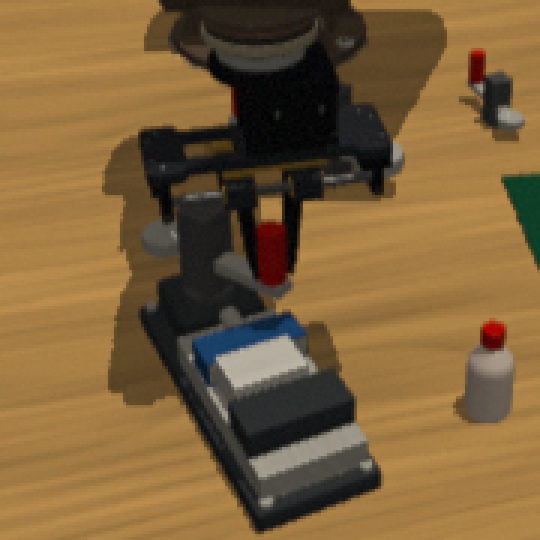

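The jaw is now close to the blank and the hub is still seated. Continuing more slowly.

Request:
arm_command([
  [[0, 0, 0.018], [0.003, 0.0038, 0], 255],
  [[0, 0, 0.036], [0.0058, 0.0078, 0], 255],
  [[0, 0, 0.054], [0.0083, 0.012, 0], 255],
  [[0, 0, 0.072], [0.0104, 0.0163, 0], 255],
  [[0, 0, 0.09], [0.0123, 0.0208, 0], 255],
  [[0, 0, 0.109], [0.0139, 0.0254, 0], 255],
  [[0, 0, 0.127], [0.0151, 0.0301, 0], 255],
  [[0, 0, 0.145], [0.016, 0.0349, 0], 255],
])

```text
t: 16.95
eef_pos: [655.7, -175.9, 104.5]
tcp_rot: [-3.14, 0.002, -0.189]
ft_force: [-2.0, 6.1, 1.7]
opening: 0.246
```

```bash
python3 circ.py 220 223,226,229,232,235,238; python3 circ.py 238 240,242,244,246,248; python3 circ.py 248 250,252,254,256,258
```

```text
[[[0, 0, 0.014], [0.0010, 0.0035, 0], 255], [[0, 0, 0.027], [0.0018, 0.0071, 0], 255], [[0, 0, 0.041], [0.0024, 0.0107, 0], 255], [[0, 0, 0.054], [0.0028, 0.0143, 0], 255], [[0, 0, 0.068], [0.0030, 0.0179, 0], 255], [[0, 0, 0.081], [0.0030, 0.0216, 0], 255]]
end (array([ 655.42917026, -199.33292521]), np.float64(-0.26884534663127474))
[[[0, 0, 0.009], [0.0001, 0.0024, 0], 255], [[0, 0, 0.018], [0.0001, 0.0049, 0], 255], [[0, 0, 0.027], [0.0001, 0.0073, 0], 255], [[0, 0, 0.036], [-0.0001, 0.0097, 0], 255], [[0, 0, 0.045], [-0.0003, 0.0121, 0], 255]]
end (array([ 651.92261355, -210.94720135]), np.float64(-0.3140946235348313))
[[[0, 0, 0.009], [-0.0002, 0.0024, 0], 255], [[0, 0, 0.018], [-0.0005, 0.0048, 0], 255], [[0, 0, 0.027], [-0.0009, 0.0072, 0], 255], [[0, 0, 0.036], [-0.0013, 0.0096, 0], 255], [[0, 0, 0.045], [-0.0019, 0.0120, 0], 255]]
end (array([ 646.45253143, -221.77612337]), np.float64(-0.35934390043838804))
```

Request:
arm_command([
  [[0, 0, 0.014], [0.001, 0.0035, 0], 255],
  [[0, 0, 0.027], [0.0018, 0.0071, 0], 255],
  [[0, 0, 0.041], [0.0024, 0.0107, 0], 255],
  [[0, 0, 0.054], [0.0028, 0.0143, 0], 255],
  [[0, 0, 0.068], [0.003, 0.0179, 0], 255],
  [[0, 0, 0.081], [0.003, 0.0216, 0], 255],
])

```text
t: 17.55
eef_pos: [654.6, -197.6, 104.4]
tcp_rot: [-3.14, 0.002, -0.27]
ft_force: [-0.2, 7.2, 1.5]
opening: 0.247
```

Request:
arm_command([
  [[0, 0, 0.009], [0.0001, 0.0024, 0], 255],
  [[0, 0, 0.018], [0.0001, 0.0049, 0], 255],
  [[0, 0, 0.027], [0.0001, 0.0073, 0], 255],
  [[0, 0, 0.036], [-0.0001, 0.0097, 0], 255],
  [[0, 0, 0.045], [-0.0003, 0.0121, 0], 255],
])

```text
t: 18.05
eef_pos: [651.2, -208.7, 104.4]
tcp_rot: [-3.139, 0.002, -0.315]
ft_force: [-0.5, 9.8, 1.6]
opening: 0.246
```

Resistance is starting to rise. Going on in 2° steps.

Request:
arm_command([
  [[0, 0, 0.009], [-0.0002, 0.0024, 0], 255],
  [[0, 0, 0.018], [-0.0005, 0.0048, 0], 255],
  [[0, 0, 0.018], [-0.0005, 0.0048, 0], 255],
])

```text
t: 18.35
eef_pos: [649.5, -212.6, 104.4]
tcp_rot: [-3.138, 0.002, -0.333]
ft_force: [0.7, 10.7, 1.5]
opening: 0.246
```

```bash
python3 circ.py 252 254,256,258,260; python3 circ.py 260 262,264,266,268;python3 circ.py 268 270,272,274,276
```

```text
[[[0, 0, 0.009], [-0.0003, 0.0024, 0], 255], [[0, 0, 0.018], [-0.0007, 0.0048, 0], 255], [[0, 0, 0.027], [-0.0012, 0.0072, 0], 255], [[0, 0, 0.036], [-0.0018, 0.0095, 0], 255]]
end (array([ 645.13651906, -223.81817484]), np.float64(-0.3683937558190994))
[[[0, 0, 0.009], [-0.0006, 0.0024, 0], 255], [[0, 0, 0.018], [-0.0012, 0.0047, 0], 255], [[0, 0, 0.027], [-0.0020, 0.0070, 0], 255], [[0, 0, 0.036], [-0.0028, 0.0093, 0], 255]]
end (array([ 639.18512958, -231.49065993]), np.float64(-0.40459317734194483))
[[[0, 0, 0.009], [-0.0008, 0.0023, 0], 255], [[0, 0, 0.018], [-0.0017, 0.0045, 0], 255], [[0, 0, 0.027], [-0.0027, 0.0068, 0], 255], [[0, 0, 0.036], [-0.0037, 0.0090, 0], 255]]
end (array([ 632.22385507, -238.26020359]), np.float64(-0.4407925988647902))
```

Request:
arm_command([
  [[0, 0, 0.009], [-0.0004, 0.0024, 0], 255],
  [[0, 0, 0.018], [-0.0008, 0.0048, 0], 255],
  [[0, 0, 0.018], [-0.0008, 0.0048, 0], 255],
])

```text
t: 18.65
eef_pos: [647.5, -216.4, 104.5]
tcp_rot: [-3.138, 0.002, -0.351]
ft_force: [2.8, 15.1, 1.7]
opening: 0.25
```

Request:
arm_command([
  [[0, 0, 0.009], [-0.0006, 0.0024, 0], 255],
  [[0, 0, 0.018], [-0.0011, 0.0048, 0], 255],
  [[0, 0, 0.018], [-0.0011, 0.0048, 0], 255],
])

```text
t: 18.95
eef_pos: [645.1, -220.4, 104.5]
tcp_rot: [-3.137, 0.001, -0.369]
ft_force: [4.9, 14.8, 2.1]
opening: 0.249
```

Request:
arm_command([
  [[0, 0, 0.009], [-0.0006, 0.0024, 0], 255],
  [[0, 0, 0.018], [-0.0012, 0.0047, 0], 255],
  [[0, 0, 0.018], [-0.0012, 0.0047, 0], 255],
])

```text
t: 19.25
eef_pos: [642.9, -223.5, 104.6]
tcp_rot: [-3.136, 0.001, -0.387]
ft_force: [8.3, 19.8, 1.2]
opening: 0.251
```

Request:
arm_command([
  [[0, 0, 0.009], [-0.0008, 0.0023, 0], 255],
  [[0, 0, 0.018], [-0.0015, 0.0045, 0], 255],
  [[0, 0, 0.018], [-0.0015, 0.0045, 0], 255],
  [[0, 0, 0.018], [-0.0015, 0.0045, 0], 255],
])

```text
t: 19.65
eef_pos: [640.0, -227.4, 104.7]
tcp_rot: [-3.137, 0.0, -0.404]
ft_force: [7.8, 17.3, 0.5]
opening: 0.245
```

```bash
python3 - <<'E'
from h import *
s=env.state();print(s['eef_pos'],s['ft_force'],s['moment'])
b,d=read_camera('scene'); cv2.imwrite('pics/s13.png',cv2.resize(b[180:330,150:300],None,fx=4,fy=4,interpolation=cv2.INTER_NEAREST))
E
```

```text
[ 639.97982191 -227.43009304  104.66623696] [ 7.84067647 17.25135378  0.50049119] [ 3.7481008  -1.53257476  0.02730422]
```

View pics/s13.png

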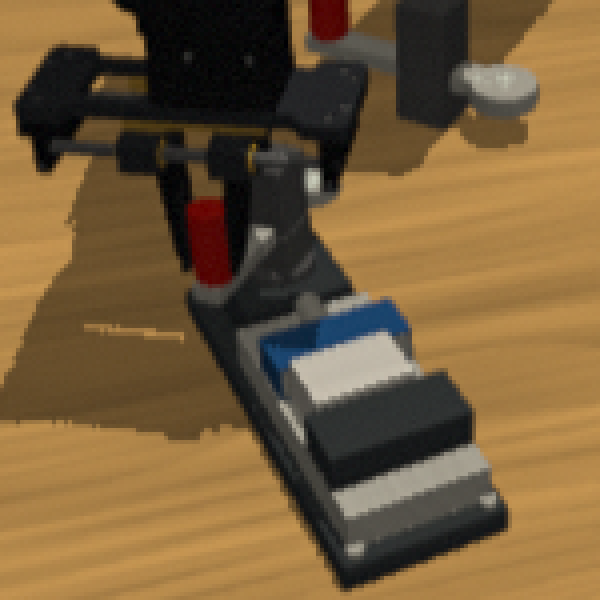

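The jaw, blank and fixed jaw are closed up, at about 19 N tangential. I'll push a little further to see whether it goes solid.

Request:
arm_command([
  [[0, 0, 0.009], [-0.0008, 0.0023, 0], 255],
  [[0, 0, 0.018], [-0.0017, 0.0045, 0], 255],
  [[0, 0, 0.018], [-0.0017, 0.0045, 0], 255],
  [[0, 0, 0.018], [-0.0017, 0.0045, 0], 255],
])

```text
t: 20.1
eef_pos: [637.5, -230.1, 104.8]
tcp_rot: [-3.135, -0.001, -0.422]
ft_force: [12.1, 23.3, 1.5]
opening: 0.251
```

Request:
arm_command([
  [[0, 0, 0.009], [-0.0009, 0.0023, 0], 255],
  [[0, 0, 0.009], [-0.0009, 0.0023, 0], 255],
  [[0, 0, 0.009], [-0.0009, 0.0023, 0], 255],
  [[0, 0, 0.009], [-0.0009, 0.0023, 0], 255],
])

```text
t: 20.5
eef_pos: [636.1, -231.5, 104.9]
tcp_rot: [-3.135, -0.001, -0.431]
ft_force: [14.1, 23.9, 1.7]
opening: 0.25
```

Request:
arm_command([
  [[0, 0, 0], [0, -0.002, 0], 255],
  [[0, 0, 0], [0.001, -0.004, 0], 255],
  [[0, 0, 0], [0.001, -0.004, 0], 255],
])

```text
t: 20.8
eef_pos: [637.8, -229.6, 104.7]
tcp_rot: [-3.137, -0.0, -0.431]
ft_force: [8.9, 16.3, 1.5]
opening: 0.247
```

Request:
arm_command([
  [[0, 0, 0], [0, -0.002, 0], 255],
  [[0, 0, 0], [0.001, -0.004, 0], 255],
  [[0, 0, 0], [0.002, -0.006, 0], 255],
  [[0, 0, 0], [0.002, -0.006, 0], 255],
])

```text
t: 21.2
eef_pos: [641.3, -225.7, 104.6]
tcp_rot: [-3.138, 0.001, -0.431]
ft_force: [4.1, 11.3, 1.1]
opening: 0.247
```

Still springy, so I'll just let go rather than drive it back.

Request:
arm_command([
  [[0, 0, 0], [0, 0, 0], 200],
  [[0, 0, 0], [0, 0, 0], 150],
  [[0, 0, 0], [0, 0, 0], 100],
  [[0, 0, 0], [0, 0, 0], 0],
  [[0, 0, 0], [0, 0, 0], 0],
  [[0, 0, 0], [0, 0, 0], 0],
  [[0, 0, 0], [0, 0, -0.03], 0],
  [[0, 0, 0], [0, 0, -0.075], 0],
])

```text
t: 22.0
eef_pos: [639.5, -228.4, 177.8]
tcp_rot: [3.141, 0.006, -0.431]
ft_force: [0.5, 0.3, -0.1]
opening: 0.781
```

```bash
python3 - <<'E'
from h import *
s=env.state();print(s['eef_pos'],s['ft_force'],s['opening'])
b,d=read_camera('scene'); cv2.imwrite('pics/s14.png',cv2.resize(b[180:330,150:300],None,fx=4,fy=4,interpolation=cv2.INTER_NEAREST))
P=pts('scene',d);h=cv2.cvtColor(b,cv2.COLOR_BGR2HSV)
near=(np.hypot(P[...,0]-587,P[...,1]+185)<110)
red=((h[...,0]<8)|(h[...,0]>172))&(h[...,1]>130)&near&(P[...,2]>80)
v,u=np.nonzero(red);print('red',len(u),u.mean(),v.mean(),u.min(),u.max(),v.min(),v.max(),onz('scene',u.mean(),v.mean(),121))
q=onz('scene',u.mean(),v.mean(),121)-[587.3,-183.5,0];print(np.hypot(q[0],q[1]),np.degrees(np.arctan2(q[1],q[0])))
E
```

```text
[ 639.54639903 -228.44892245  177.81121856] [ 0.51251815  0.29274794 -0.05046953] 0.7806587802653547
red 217 207.85253456221199 239.6036866359447 202 235 146 252 [ 644.49856705 -216.2169494   121.        ]
65.8944220041002 -29.76908026354769
```

View pics/s14.png

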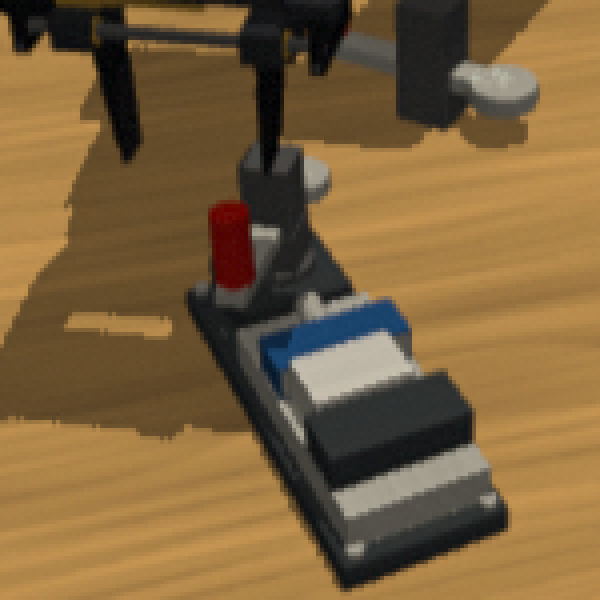

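```bash
python3 - <<'E'
from h import *
b,d=read_camera('scene')
P=pts('scene',d);h=cv2.cvtColor(b,cv2.COLOR_BGR2HSV)
red=((h[...,0]<8)|(h[...,0]>172))&(h[...,1]>130)
red[:225]=0;red[:, :195]=0;red[:,225:]=0;red[260:]=0
v,u=np.nonzero(red);q=onz('scene',u.mean(),v.mean(),121);print(len(u),u.mean(),v.mean(),u.min(),u.max(),v.min(),v.max(),q)
e=q[:2]-[587.8,-183.5];print(np.hypot(*e),np.degrees(np.arctan2(e[1],e[0])))
# hub top face by depth
m=(P[...,2]>132)&(P[...,2]<143)&(np.hypot(P[...,0]-587,P[...,1]+185)<30); print('hub top',m.sum(),P[m].mean(0)); 
c=P[m][:,:2].astype(np.float32); print(cv2.minAreaRect(c))
E
```

```text
215 207.49302325581397 241.05581395348838 202 213 230 252 [ 649.8444956 -217.8961578  121.       ]
70.94092687504757 -29.003060288880224
hub top 104 [ 592.20026325 -183.87597329  136.65060213]
((587.82958984375, -183.7064971923828), (32.77777862548828, 32.61072540283203), 62.005455017089844)
```

The crank now points at about -29° (knob) or -28° (hub outline), still seated and with the jaw tight on the blank. Moving to grip the hub at yaw -28.5°.

```bash
python3 -c "
from h import *
print(env.state()['eef_pos'],rel([587.2,-185.2,178],-28.5))"
```

```text
[ 642.63760507 -229.82296589  185.4426403 ] [[0.0001, -0.0087, 0.0667], [-0.0691, -0.0174, 0.0068]]
```

Request:
arm_command([
  [[0, 0, 0.03], [-0.025, -0.006, 0.003], 0],
  [[0, 0, 0.066], [-0.05, -0.013, 0.003], 0],
  [[0, 0, 0.066], [-0.069, -0.0174, 0.003], 0],
  [[0, 0, 0.066], [-0.069, -0.0174, 0.003], 0],
  [[0, 0, 0.066], [-0.069, -0.0174, 0.003], 0],
])

```text
t: 22.6
eef_pos: [585.8, -184.5, 176.8]
tcp_rot: [3.141, -0.001, -0.496]
ft_force: [-0.2, -0.5, -0.7]
opening: 0.997
```

```bash
python3 - <<'E'
from h import *
s=env.state();print(s['eef_pos'],s['tcp_rot'],rel([587.2,-185.2,102],-28.5))
b,d=read_camera('scene'); cv2.imwrite('pics/s15.png',cv2.resize(b[150:300,150:300],None,fx=4,fy=4,interpolation=cv2.INTER_NEAREST))
E
```

```text
[ 585.75680031 -184.46146365  176.84369391] [ 3.14145088e+00 -8.39661277e-04 -4.96259560e-01] [[0.0001, -0.0008, 0.0012], [0.0016, -0.0, 0.0748]]
```

View pics/s15.png

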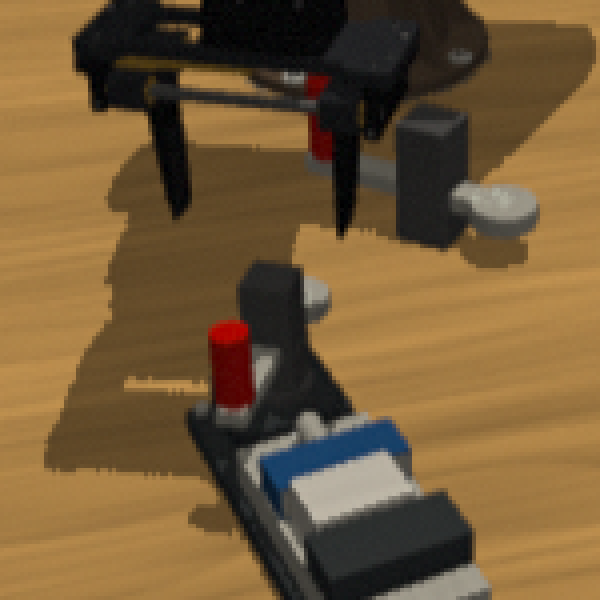

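Fingers sit either side of the hub top at (270,270), clear of the knob. Descending and gripping.

Request:
arm_command([
  [[0, 0, 0], [0.0015, 0, 0.03], 0],
  [[0, 0, 0], [0.0015, 0, 0.055], 0],
  [[0, 0, 0], [0.0015, 0, 0.068], 0],
  [[0, 0, 0], [0.0015, 0, 0.0735], 100],
  [[0, 0, 0], [0.0015, 0, 0.0735], 200],
  [[0, 0, 0], [0.0015, 0, 0.0735], 255],
  [[0, 0, 0], [0.0015, 0, 0.0735], 255],
  [[0, 0, 0], [0.0015, 0, 0.0735], 255],
])

```text
t: 23.45
eef_pos: [587.0, -184.9, 104.0]
tcp_rot: [-3.142, -0.001, -0.496]
ft_force: [0.7, -0.5, 0.4]
opening: 0.638
```

Request:
arm_command([
  [[0, 0, 0], [0, 0, 0], 255],
  [[0, 0, 0], [0, 0, 0], 255],
  [[0, 0, 0], [0, 0, 0], 255],
  [[0, 0, 0], [0, 0, 0], 255],
  [[0, 0, 0], [0, 0, 0], 255],
  [[0, 0, 0], [0, 0, 0], 255],
])

```text
t: 24.05
eef_pos: [587.3, -183.6, 103.4]
tcp_rot: [-3.14, -0.0, -0.496]
ft_force: [3.8, 8.6, 3.5]
opening: 0.339
```

Request:
arm_command([
  [[0, 0, 0], [0, -0.0015, 0], 255],
  [[0, 0, 0], [0, -0.0025, 0], 255],
  [[0, 0, 0], [0, -0.0025, 0], 255],
])

```text
t: 24.35
eef_pos: [587.8, -183.0, 103.3]
tcp_rot: [3.141, -0.0, -0.496]
ft_force: [-2.1, -2.5, 4.7]
opening: 0.338
```

```bash
python3 -c "
from h import *
s=env.state();print(s['eef_pos'],s['ft_force'],s['moment'],s['opening'])"
```

```text
[ 587.77481069 -182.96311892  103.34779329] [-2.07042314 -2.54033531  4.72564528] [-0.35192881  0.61803038  0.18527014] 0.337650442337666
```

Quick clamp check: a small clockwise twist, which can only tighten.

Request:
arm_command([
  [[0, 0, 0.05], [0, 0, 0], 255],
  [[0, 0, 0.1], [0, 0, 0], 255],
  [[0, 0, 0.1], [0, 0, 0], 255],
])

```text
t: 24.65
eef_pos: [587.9, -182.9, 103.4]
tcp_rot: [3.141, -0.0, -0.596]
ft_force: [-1.5, -3.0, 4.8]
opening: 0.338
```

```bash
python3 -c "
from h import *
s=env.state();print(s['eef_pos'],s['tcp_rot'],s['ft_force'],s['moment'],s['opening'])"
```

```text
[ 587.89540082 -182.89529745  103.3967466 ] [ 3.14109665e+00 -4.90110694e-04 -5.95872027e-01] [-1.48634567 -3.00490744  4.81166931] [-0.27323016  0.50445355  0.83151598] 0.33763787182131194
```

The moment rose to 0.83 N·m, about 12 N at the knob and well above free turning, so the blank is clamped. Undo the twist and lift off.

Request:
arm_command([
  [[0, 0, -0.05], [0, 0, 0], 255],
  [[0, 0, -0.11], [0, 0, 0], 255],
  [[0, 0, -0.11], [0, 0, -0.003], 255],
  [[0, 0, -0.11], [0, 0, -0.008], 255],
  [[0, 0, -0.11], [0, 0, -0.014], 255],
  [[0, 0, -0.11], [0, 0, -0.02], 255],
])

```text
t: 25.25
eef_pos: [584.4, -181.1, 117.2]
tcp_rot: [3.141, 0.013, -0.487]
ft_force: [-0.1, -2.4, -45.0]
opening: 0.335
```

```bash
python3 -c "
from h import *
s=env.state();print(s['eef_pos'],s['tcp_rot'],s['ft_force'],s['moment'],s['opening'])"
```

```text
[ 584.39494059 -181.11625303  117.18989433] [ 3.14076586  0.0125641  -0.48689329] [ -0.08335721  -2.4461456  -44.97028876] [-0.22945159 -0.08986478  0.24463607] 0.3346105514416136
```

The -45 N pull means it's binding. Easing off and looking.

Request:
arm_command([
  [[0, 0, 0], [0, 0, 0.005], 255],
  [[0, 0, 0], [0, 0, 0.007], 255],
  [[0, 0, 0], [0, 0, 0.007], 255],
])

```text
t: 25.55
eef_pos: [585.8, -181.8, 117.2]
tcp_rot: [3.141, 0.005, -0.486]
ft_force: [-14.9, 3.2, 18.7]
opening: 0.336
```

```bash
python3 - <<'E'
from h import *
s=env.state();print(s['eef_pos'],s['tcp_rot'],s['ft_force'],s['moment'],s['opening'])
b,d=read_camera('scene'); cv2.imwrite('pics/s16.png',cv2.resize(b[190:290,170:270],None,fx=6,fy=6,interpolation=cv2.INTER_NEAREST))
E
```

```text
[ 585.84412082 -181.77894065  117.15160742] [ 3.14098618  0.00470817 -0.48644433] [-14.85976913   3.16921776  18.67525114] [0.64813395 2.98907549 0.2592472 ] 0.3356999435389594
```

View pics/s16.png

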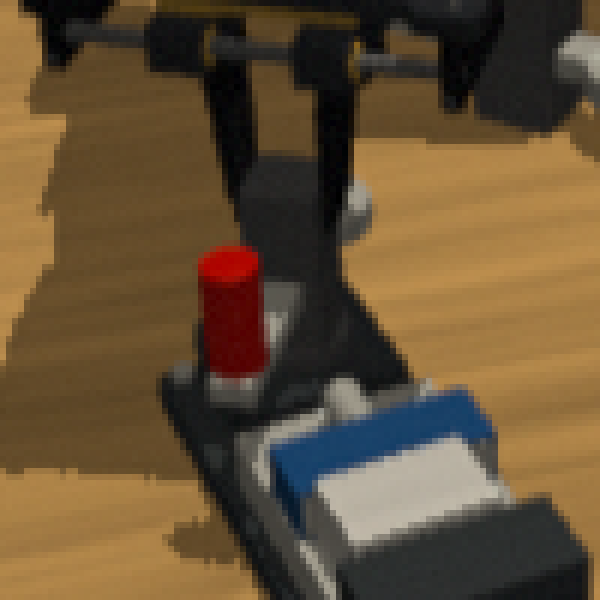

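```bash
python3 - <<'E'
from h import *
b,d=read_camera('scene')
P=pts('scene',d);h=cv2.cvtColor(b,cv2.COLOR_BGR2HSV)
red=((h[...,0]<8)|(h[...,0]>172))&(h[...,1]>130)
red[:222]=0;red[:, :195]=0;red[:,225:]=0;red[260:]=0
v,u=np.nonzero(red);print(len(u),u.mean(),v.mean(),u.min(),u.max(),v.min(),v.max(),'knob z pct',np.percentile(P[red][:,2],[2,50,90,98]))
bright=red&(h[...,2]>190); print('knob top',bright.sum(),P[bright].mean(0))
m=P[216:222,212:222]; print(m[...,2].round(0))
E
```

```text
220 208.4409090909091 241.3909090909091 203 214 231 252 knob z pct [ 96.52560186 125.55851437 143.59057432 144.74289881]
knob top 0 [nan nan nan]
[[136. 138. 137. 138. 137. 136. 138. 139. 138. 138.]
 [139. 138. 137. 137. 138. 136. 137. 137. 138. 139.]
 [136. 136. 137. 139. 137. 138. 137. 138. 137. 138.]
 [138. 137. 137. 138. 137. 138. 139. 138. 138. 137.]
 [138. 137. 136. 137. 138. 138. 137. 137. 139. 137.]
 [137. 135. 136. 138. 136. 138. 137. 139. 138. 138.]]<stdin>:7: RuntimeWarning: Mean of empty slice.
  ret = um.true_divide(
```

The hub top is still at 138, so the crank stayed down and the fingers slipped 14 mm up it. Likely cause: leftover twist and side load. Opening, re-centring low on the hub, and nulling the loads before lifting again.

Request:
arm_command([
  [[0, 0, 0], [0, 0, 0], 150],
  [[0, 0, 0], [0, 0, 0], 100],
  [[0, 0, 0], [0, 0, 0], 100],
  [[0, 0, 0], [0, 0, 0], 100],
  [[0, 0, 0], [0, 0, 0], 100],
])

```text
t: 26.15
eef_pos: [588.0, -182.6, 115.9]
tcp_rot: [-3.142, 0.0, -0.486]
ft_force: [-0.2, 0.2, 0.6]
opening: 0.603
```

```bash
python3 - <<'E'
from h import *
s=env.state();print(s['eef_pos'],s['tcp_rot'],s['ft_force'],s['moment'],s['opening'],rel([587.3,-183.8,102.5],-28.5))
b,d=read_camera('scene')
h=cv2.cvtColor(b,cv2.COLOR_BGR2HSV)
red=((h[...,0]<8)|(h[...,0]>172))&(h[...,1]>130)
red[:222]=0;red[:, :195]=0;red[:,225:]=0;red[260:]=0
v,u=np.nonzero(red);q=onz('scene',u.mean(),v.mean(),121);print(q);e=q[:2]-[587.8,-183.5];print(np.hypot(*e),np.degrees(np.arctan2(e[1],e[0])))
E
```

```text
[ 587.98257737 -182.60657856  115.92988974] [-3.14158824e+00  8.70858193e-05 -4.86345623e-01] [-0.24160206  0.18328576  0.58158963] [0.09888317 0.00850912 0.04107596] 0.6027679351910095 [[-0.0, 0.0001, 0.0111], [-0.0, 0.0014, 0.0134]]
[ 650.05852595 -215.37553944  121.        ]
69.94407814674938 -27.111844266448372
```

Request:
arm_command([
  [[0, 0, 0], [0, 0.0005, 0.007], 100],
  [[0, 0, 0], [0, 0.0005, 0.0135], 100],
  [[0, 0, 0], [0, 0.0005, 0.0135], 255],
  [[0, 0, 0], [0, 0.0005, 0.0135], 255],
  [[0, 0, 0], [0, 0.0005, 0.0135], 255],
  [[0, 0, 0], [0, 0.0005, 0.0135], 255],
  [[0, 0, 0], [0, 0.0005, 0.0135], 255],
  [[0, 0, 0], [0, 0.0005, 0.0135], 255],
])

```text
t: 27.0
eef_pos: [587.8, -183.0, 102.8]
tcp_rot: [3.142, -0.0, -0.486]
ft_force: [-0.6, 0.6, 1.0]
opening: 0.336
```

```bash
cat > st.py <<'E'
from h import *
np.set_printoptions(precision=3,suppress=True)
s=env.state();R=Ro.from_euler('xyz',s['tcp_rot']).as_matrix()
print(s['t'],s['eef_pos'],s['tcp_rot'],'F',s['ft_force'],'M',s['moment'],s['opening'],'Ftool',R.T@s['ft_force'],'Mtool',R.T@s['moment'])
E
python3 st.py
```

```text
27.0 [ 587.775 -183.035  102.798] [ 3.142 -0.    -0.486] F [-0.575  0.562  0.977] M [ 0.164 -0.064  0.116] 0.3363928955777473 Ftool [-0.771 -0.228 -0.977] Mtool [ 0.175 -0.02  -0.116]
```

Loads are nearly zero now. Small untwist and a gentle lift.

Request:
arm_command([
  [[0, 0, -0.015], [0, 0, 0], 255],
  [[0, 0, -0.015], [0, 0, -0.001], 255],
  [[0, 0, -0.015], [0, 0, -0.002], 255],
  [[0, 0, -0.015], [0, 0, -0.003], 255],
])

```text
t: 27.4
eef_pos: [587.3, -182.8, 103.2]
tcp_rot: [-3.142, 0.002, -0.471]
ft_force: [7.5, -2.2, -33.1]
opening: 0.335
```

```bash
python3 st.py
```

```text
27.4 [ 587.273 -182.765  103.203] [-3.142  0.002 -0.471] F [  7.474  -2.157 -33.144] M [-0.241 -1.786  0.103] 0.33451865278412696 Ftool [ 7.713 -1.471 33.127] Mtool [ 0.595  1.701 -0.104]
```

Still binding, with a tilt moment of about 1.8 N·m. I'll lower to relax it, untwist to mid-play (the socket has 0.3 rad of total play), and read the loads.

Request:
arm_command([
  [[0, 0, 0], [0, 0, 0.002], 255],
  [[0, 0, 0], [0, 0, 0.0025], 255],
  [[0, 0, -0.03], [0, 0, 0.0025], 255],
  [[0, 0, -0.06], [0, 0, 0.0025], 255],
  [[0, 0, -0.06], [0, 0, 0.0025], 255],
])

```text
t: 27.9
eef_pos: [587.5, -182.9, 103.0]
tcp_rot: [3.142, 0.001, -0.409]
ft_force: [1.8, 0.7, -8.0]
opening: 0.337
```

```bash
python3 st.py
```

```text
27.9 [ 587.472 -182.899  102.958] [ 3.142  0.001 -0.409] F [ 1.841  0.738 -7.987] M [ 0.298 -0.189  0.235] 0.3366609426651007 Ftool [ 1.399 -1.411  7.986] Mtool [ 0.348  0.055 -0.235]
```

Request:
arm_command([
  [[0, 0, 0], [0, 0, 0.0007], 255],
  [[0, 0, 0.03], [0, 0, 0.0007], 255],
  [[0, 0, 0.06], [0, 0, 0.0007], 255],
  [[0, 0, 0.06], [0, 0, 0.0007], 255],
])

```text
t: 28.3
eef_pos: [587.6, -182.9, 102.9]
tcp_rot: [3.141, -0.0, -0.471]
ft_force: [-1.7, 3.2, 0.2]
opening: 0.335
```

```bash
python3 st.py
```

```text
28.3 [ 587.576 -182.923  102.886] [ 3.141 -0.    -0.471] F [-1.711  3.186  0.18 ] M [0.564 0.424 0.636] 0.33510848763235057 Ftool [-2.971 -2.062 -0.181] Mtool [ 0.311 -0.633 -0.636]
```

Request:
arm_command([
  [[0, 0, -0.03], [0, 0, 0], 255],
  [[0, 0, -0.06], [0, 0, 0], 255],
  [[0, 0, -0.09], [0, 0, 0], 255],
  [[0, 0, -0.09], [0, 0, 0], 255],
])

```text
t: 28.7
eef_pos: [587.6, -183.0, 102.8]
tcp_rot: [-3.142, 0.0, -0.379]
ft_force: [-3.1, 3.2, 5.2]
opening: 0.338
```

```bash
python3 st.py
```

```text
28.7 [ 587.565 -182.995  102.759] [-3.142  0.    -0.379] F [-3.054  3.229  5.204] M [0.718 0.768 0.112] 0.33774172223580556 Ftool [-4.033 -1.868 -5.204] Mtool [ 0.383 -0.979 -0.112]
```

Request:
arm_command([
  [[0, 0, -0.02], [-0.0007, -0.0003, -0.0005], 255],
  [[0, 0, -0.02], [-0.0007, -0.0003, -0.001], 255],
  [[0, 0, -0.02], [-0.0007, -0.0003, -0.001], 255],
])

```text
t: 29.0
eef_pos: [587.3, -182.9, 102.9]
tcp_rot: [3.141, -0.0, -0.361]
ft_force: [1.4, -2.1, -8.6]
opening: 0.33
```

```bash
python3 st.py
```

```text
29.0 [ 587.339 -182.884  102.921] [ 3.141 -0.    -0.361] F [ 1.417 -2.141 -8.572] M [-0.447 -0.376 -0.004] 0.3304491157975257 Ftool [2.079 1.499 8.574] Mtool [-0.285  0.51   0.004]
```

Request:
arm_command([
  [[0, 0, -0.02], [0.0003, 0.0003, -0.0005], 255],
  [[0, 0, -0.04], [0.0003, 0.0003, -0.001], 255],
  [[0, 0, -0.02], [0.0003, 0.0003, -0.0015], 255],
  [[0, 0, -0.03], [0.0003, 0.0003, -0.002], 255],
])

```text
t: 29.4
eef_pos: [587.3, -182.9, 105.3]
tcp_rot: [3.141, 0.0, -0.332]
ft_force: [2.7, -1.4, -8.9]
opening: 0.335
```

```bash
python3 st.py
```

```text
29.4 [ 587.285 -182.935  105.275] [ 3.141  0.    -0.332] F [ 2.717 -1.407 -8.938] M [-0.222 -0.392  0.058] 0.33513676362325395 Ftool [3.028 0.444 8.938] Mtool [-0.082  0.443 -0.058]
```

It's coming free: up 2.4 mm at -9 N. Continuing.

Request:
arm_command([
  [[0, 0, 0], [0.0005, 0, -0.0015], 255],
  [[0, 0, -0.01], [0.0005, 0, -0.003], 255],
  [[0, 0, 0], [0.0005, 0, -0.0045], 255],
  [[0, 0, -0.01], [0.0005, 0, -0.006], 255],
])

```text
t: 29.8
eef_pos: [587.5, -183.0, 111.7]
tcp_rot: [3.141, 0.0, -0.321]
ft_force: [-1.4, -0.7, -6.4]
opening: 0.34
```

```bash
python3 st.py
```

```text
29.8 [ 587.542 -182.997  111.678] [ 3.141  0.    -0.321] F [-1.376 -0.711 -6.403] M [-0.029  0.398  0.064] 0.3401422732826869 Ftool [-1.078  1.108  6.403] Mtool [-0.153 -0.368 -0.064]
```

Request:
arm_command([
  [[0, 0, 0], [0, 0, -0.003], 255],
  [[0, 0, 0], [0, 0, -0.006], 255],
  [[0, 0, 0], [0, 0, -0.01], 255],
  [[0, 0, 0], [0, 0, -0.014], 255],
  [[0, 0, 0], [0, 0, -0.018], 255],
  [[0, 0, 0], [0, 0, -0.022], 255],
])

```text
t: 30.4
eef_pos: [588.1, -183.1, 134.0]
tcp_rot: [3.142, -0.001, -0.321]
ft_force: [-0.0, -0.9, -4.6]
opening: 0.334
```

```bash
python3 st.py; python3 - <<'E'
from h import *
b,d=read_camera('scene'); cv2.imwrite('pics/s17.png',cv2.resize(b[170:290,170:290],None,fx=5,fy=5,interpolation=cv2.INTER_NEAREST))
E
```

```text
30.4 [ 588.051 -183.127  134.037] [ 3.142 -0.001 -0.321] F [-0.041 -0.904 -4.634] M [ 0.071 -0.006  0.003] 0.3343176113054644 Ftool [0.242 0.871 4.635] Mtool [ 0.069 -0.017 -0.003]
```

View pics/s17.png

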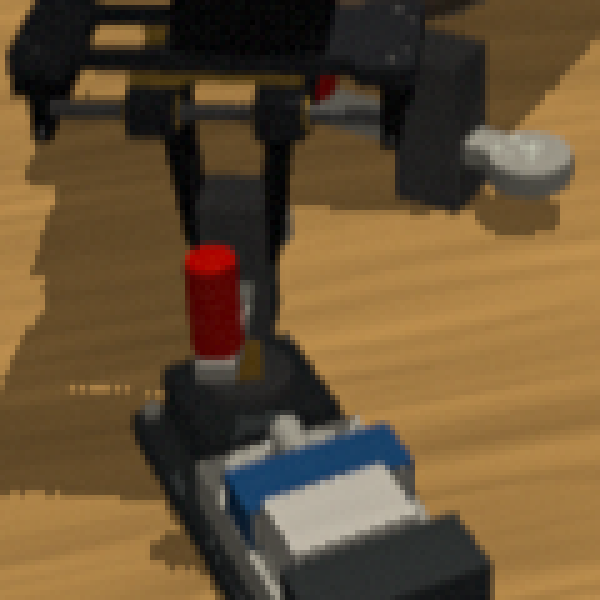

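The crank is off the shaft. The brass square shows below it at (252,360), and the jaw is still on the blank. Raising, then carrying to the mat.

Request:
arm_command([
  [[0, 0, 0], [0, 0, -0.015], 255],
  [[0, 0, 0], [0, 0, -0.03], 255],
  [[0, 0, 0], [0, 0, -0.04], 255],
  [[0, 0, 0], [0, 0, -0.04], 255],
])

```text
t: 30.85
eef_pos: [588.3, -183.3, 174.8]
tcp_rot: [3.141, -0.003, -0.321]
ft_force: [-1.0, 0.2, -4.2]
opening: 0.338
```

```bash
python3 -c "
from h import *
print(rel([560,0,175],0));print(rel([512,216,175],20))"
```

```text
[[0.0007, -0.0025, -0.3213], [-0.0848, -0.165, -0.0004]]
[[0.0011, -0.0024, -0.6703], [-0.1985, -0.3548, -0.0008]]
```

Request:
arm_command([
  [[0, 0, -0.03], [-0.012, -0.022, 0], 255],
  [[0, 0, -0.09], [-0.03, -0.053, 0], 255],
  [[0, 0, -0.16], [-0.048, -0.086, 0], 255],
  [[0, 0, -0.23], [-0.066, -0.119, 0], 255],
  [[0, 0, -0.3], [-0.085, -0.152, 0], 255],
  [[0, 0, -0.37], [-0.104, -0.185, 0], 255],
  [[0, 0, -0.44], [-0.122, -0.218, 0], 255],
  [[0, 0, -0.5], [-0.14, -0.25, 0], 255],
])

```text
t: 31.65
eef_pos: [533.2, 99.8, 172.9]
tcp_rot: [3.142, 0.001, 0.182]
ft_force: [0.5, 0.8, -4.9]
opening: 0.339
```

```bash
python3 -c "
from h import *
print(env.state()['eef_pos'],rel([512,216,130],20))"
```

```text
[533.20915047  99.81182667 172.85607131] [[-0.0, 0.0005, -0.1675], [0.0001, -0.1181, 0.0429]]
```

Request:
arm_command([
  [[0, 0, -0.06], [0, -0.035, 0.005], 255],
  [[0, 0, -0.12], [0, -0.07, 0.015], 255],
  [[0, 0, -0.165], [0, -0.1, 0.03], 255],
  [[0, 0, -0.165], [0, -0.113, 0.043], 255],
  [[0, 0, -0.165], [0, -0.113, 0.043], 255],
  [[0, 0, -0.165], [0, -0.113, 0.043], 255],
])

```text
t: 32.25
eef_pos: [513.8, 209.1, 130.0]
tcp_rot: [3.141, 0.001, 0.343]
ft_force: [0.2, -0.1, -3.7]
opening: 0.336
```

```bash
python3 st.py; python3 - <<'E'
from h import *
im={}
for n in('scene','top'):
    b,d=read_camera(n); cv2.imwrite(f'pics/{n}18.png',b); np.save(f'pics/{n}18.npy',d); im[n]=b
r=lambda i,x,y,w,h,s:cv2.resize(i[y:y+h,x:x+w],None,fx=s,fy=s,interpolation=cv2.INTER_NEAREST)
cv2.imwrite('pics/c18.png',np.hstack([r(im['scene'],300,130,100,130,4),r(im['scene'],190,225,90,130,4)]))
E
```

```text
32.25 [513.81  209.059 129.987] [3.141 0.001 0.343] F [ 0.213 -0.118 -3.665] M [-0.033 -0.039  0.104] 0.3361075963878559 Ftool [0.164 0.182 3.665] Mtool [-0.044  0.026 -0.104]
```

View pics/c18.png

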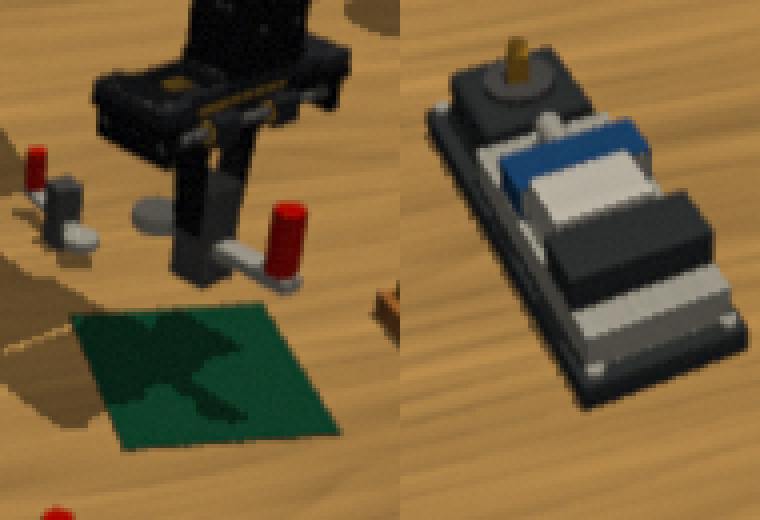

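View pics/top18.png

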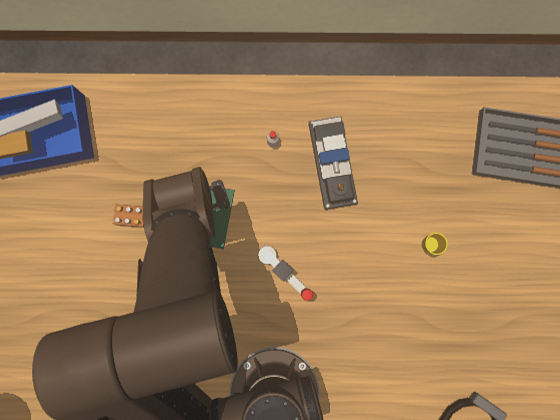

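```bash
python3 - <<'E'
from h import *
np.set_printoptions(linewidth=220,suppress=True)
v_=np.array([np.cos(np.radians(10.3)),np.sin(np.radians(10.3))])
for n in('scene','top'):
  for tag in('0','18'):
    b=cv2.imread(f'pics/{n}{tag}.png');d=np.load(f'pics/{n}{tag}.npy');P=pts(n,d);h=cv2.cvtColor(b,cv2.COLOR_BGR2HSV)
    near=(abs(P[...,0]-670)<60)&(abs(P[...,1]+175)<70)
    s=(h[...,0]>100)&(h[...,0]<125)&(h[...,1]>90)&near&(P[...,2]>66.5)&(P[...,2]<75)
    m=cv2.connectedComponentsWithStats((s*255).astype(np.uint8)); L=m[1]==1+np.argmax(m[2][1:,4])
    x=(P[L][:,:2]-[587.3,-183.7])@v_; print(n,tag,L.sum(),x.mean(),np.percentile(x,[3,97]))
m=cv2.imread('pics/scene18.png').astype(int)
print(m[234:248,212:228,2]); print((m[234:248,212:228,2]-m[234:248,212:228,0]))
E
```

```text
scene 0 307 78.48358490796024 [62.52046522 93.34650329]
scene 18 254 92.98945954437086 [ 80.59932375 108.21373573]
top 0 244 76.81590459260745 [62.60147709 91.01092957]
top 18 241 92.83870460072282 [ 78.75870198 106.61513631]
[[169 167 167 164 163 140 124 125 135 155 158 159 160 159 161 163]
 [159 159 158 157 153 107  96 101 109 128 162 165 165 164 164 164]
 [155 156 157 158 145  91  89  98 110 128 166 168 166 132 128 122]
 [163 165 166 167 141  84  85 101 119 142 131 118 107  72  73  67]
 [170 172 169 170 129  80  85 106 124 140  87  60  50  44  40  41]
 [170 167 133 133  91  74  84  93  97 103  69  55  54  49  43  38]
 [129 109  78  86  71  74  79  80  77  77  69  64  65  61  55  46]
 [ 79  66  65  67  70  76  78  79  77  77  71  68  67  67  64  57]
 [ 65  66  65  66  59  77  78  77  77  76  72  68  68  65  68  64]
 [ 68  70  66  53  52  75  77  76  76  76  75  67  66  66  66  69]
 [ 69  68  69  59  47  74  76  76  77  75  73  70  69  66  69  66]
 [ 70  70  71  66  46  74  77  75  75  74  73  69  69  69  69  64]
 [ 67  69  69  67  62  70  71  71  71  71  70  69  69  69  68  50]
 [ 
[... 303 characters left out ...]
 108  72  59  51  25  22  19]
 [100 102 100  98  81  59  70  84  98 111  41  11   4  -3  -4  -3]
 [100  97  72  69  51  60  64  73  82  80  20   0   0  -1  -3  -3]
 [ 68  51  24  24  29  58  65  66  65  61  17   3   3   3   1  -1]
 [ 22   8   2   4  23  56  62  60  63  58  25   5   5   6   4   2]
 [  3   3   2   2  18  60  63  67  61  57  28   6   2   2   4   4]
 [  3   6   4   3  16  60  62  64  63  57  31   5   4   3   3   6]
 [  4   4   4   2  12  60  64  63  58  60  30   4   3   6   6   4]
 [  5   4   5   4   8  54  50  48  38  38  28   5   4   5   4   3]
 [  5   5   4   3   5  17  17  15  13  12  10   3   5   4   4   4]
 [  4   7   5   5   5   5   6   5   4   5   5   3   4   3   3   2]]
```

The shaft now looks almost face-on, at roughly 5.0 rad. It has unwound about 0.2 rad since the free position after clamping (about 5.2 rad), most likely dragged back while the hub was binding. I don't trust the clamp, and there's time (32 s used), so I'll refit and retighten.

```bash
python3 -c "
from h import *
print(env.state()['eef_pos'],rel([545,60,175],10),rel([587.5,-183.3,165],-9))"
```

```text
[514.29426338 208.61710947 130.73934079] [[0.0003, -0.0006, 0.1678], [-0.0209, 0.1503, -0.0442]] [[0.0002, -0.0006, 0.4994], [-0.0626, 0.3938, -0.0342]]
```

Request:
arm_command([
  [[0, 0, 0.03], [-0.003, 0.02, -0.02], 255],
  [[0, 0, 0.09], [-0.009, 0.06, -0.04], 255],
  [[0, 0, 0.15], [-0.016, 0.1, -0.043], 255],
  [[0, 0, 0.22], [-0.022, 0.14, -0.043], 255],
  [[0, 0, 0.29], [-0.029, 0.185, -0.043], 255],
  [[0, 0, 0.36], [-0.037, 0.23, -0.043], 255],
  [[0, 0, 0.43], [-0.044, 0.275, -0.04], 255],
  [[0, 0, 0.5], [-0.052, 0.32, -0.035], 255],
])

```text
t: 33.15
eef_pos: [572.8, -112.5, 166.4]
tcp_rot: [3.141, -0.002, -0.161]
ft_force: [-0.1, -0.3, -4.0]
opening: 0.337
```

Request:
arm_command([
  [[0, 0, 0], [-0.005, 0.033, 0], 255],
  [[0, 0, 0], [-0.01, 0.058, 0], 255],
  [[0, 0, 0], [-0.0105, 0.071, 0.01], 255],
  [[0, 0, 0], [-0.0105, 0.073, 0.02], 255],
  [[0, 0, 0], [-0.0105, 0.073, 0.03], 255],
  [[0, 0, 0], [-0.0105, 0.073, 0.03], 255],
])

```text
t: 33.75
eef_pos: [550.5, -178.6, 133.7]
tcp_rot: [-3.141, 0.003, -0.156]
ft_force: [-0.4, 0.2, -4.8]
opening: 0.336
```

```bash
python3 st.py; python3 -c "
from h import *
print(rel([587.5,-183.3,125],-9))"
```

```text
33.75 [ 550.451 -178.602  133.68 ] [-3.141  0.003 -0.156] F [-0.419  0.18  -4.759] M [0.044 0.079 0.039] 0.3355180653526969 Ftool [-0.429 -0.109  4.76 ] Mtool [ 0.031 -0.085 -0.039]
[[-0.0009, 0.0027, 0.0015], [0.0374, -0.0011, 0.0086]]
```

Request:
arm_command([
  [[0, 0, 0], [0, 0, -0.008], 255],
  [[0, 0, 0], [0.02, -0.0006, -0.008], 255],
  [[0, 0, 0], [0.037, -0.001, -0.008], 255],
  [[0, 0, 0], [0.037, -0.001, -0.008], 255],
  [[0, 0, 0], [0.037, -0.001, -0.008], 255],
])

```text
t: 34.25
eef_pos: [587.6, -183.8, 143.8]
tcp_rot: [3.141, -0.0, -0.155]
ft_force: [-0.0, -0.4, -4.7]
opening: 0.335
```

```bash
python3 st.py; python3 - <<'E'
from h import *
print(rel([587.5,-183.3,125],-9))
b,d=read_camera('scene');cv2.imwrite('pics/s19.png',cv2.resize(b[200:255,190:250],None,fx=10,fy=10,interpolation=cv2.INTER_CUBIC))
E
```

```text
34.25 [ 587.64  -183.784  143.837] [ 3.141 -0.    -0.155] F [-0.018 -0.403 -4.707] M [0.017 0.02  0.006] 0.3345982965942696 Ftool [0.045 0.4   4.707] Mtool [ 0.014 -0.022 -0.006]
[[0.0001, -0.0, 0.002], [-0.0002, -0.0005, 0.0188]]
```

View pics/s19.png

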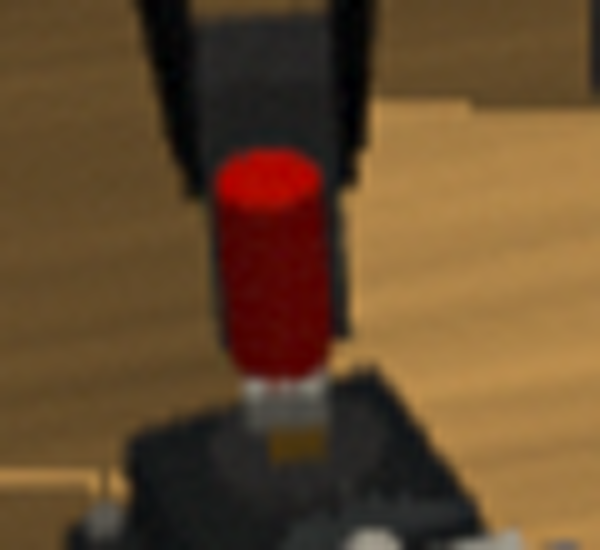

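Request:
arm_command([
  [[0, 0, 0], [0, -0.0004, 0.005], 255],
  [[0, 0, 0], [0, -0.0004, 0.01], 255],
  [[0, 0, 0], [0, -0.0004, 0.015], 255],
  [[0, 0, 0], [0, -0.0004, 0.019], 255],
  [[0, 0, 0], [0, -0.0004, 0.022], 255],
  [[0, 0, 0], [0, -0.0004, 0.024], 255],
])

```text
t: 34.9
eef_pos: [587.6, -184.1, 119.0]
tcp_rot: [3.142, 0.0, -0.156]
ft_force: [-0.0, 0.3, -3.9]
opening: 0.335
```

```bash
python3 st.py
```

```text
34.9 [ 587.621 -184.136  119.015] [ 3.142  0.    -0.156] F [-0.024  0.252 -3.861] M [ 0.078 -0.     0.016] 0.3354238074362911 Ftool [-0.062 -0.245  3.861] Mtool [ 0.077 -0.012 -0.016]
```

Sliding in freely. Seating it.

Request:
arm_command([
  [[0, 0, 0], [0, 0, 0.004], 255],
  [[0, 0, 0], [0, 0, 0.008], 255],
  [[0, 0, 0], [0, 0, 0.012], 255],
  [[0, 0, 0], [0, 0, 0.0155], 255],
  [[0, 0, 0], [0, 0, 0.0155], 255],
])

```text
t: 35.4
eef_pos: [587.5, -184.1, 103.3]
tcp_rot: [-3.142, 0.001, -0.156]
ft_force: [0.9, 0.1, -4.2]
opening: 0.334
```

```bash
python3 st.py
```

```text
35.4 [ 587.501 -184.051  103.338] [-3.142  0.001 -0.156] F [ 0.908  0.122 -4.247] M [ 0.013  0.026 -0.008] 0.33378849275022826 Ftool [ 0.881 -0.261  4.246] Mtool [ 0.009 -0.028  0.008]
```

Seated with almost no load. I'll retighten through the hub, turning clockwise while watching the moment.

Request:
arm_command([
  [[0, 0, 0.05], [0, 0, 0], 255],
  [[0, 0, 0.1], [0, 0, 0], 255],
  [[0, 0, 0.15], [0, 0, 0], 255],
  [[0, 0, 0.15], [0, 0, 0], 255],
])

```text
t: 35.8
eef_pos: [587.4, -183.4, 103.8]
tcp_rot: [-3.141, 0.001, -0.307]
ft_force: [-0.5, 5.7, -5.5]
opening: 0.334
```

```bash
python3 st.py
```

```text
35.8 [ 587.396 -183.368  103.775] [-3.141  0.001 -0.307] F [-0.473  5.742 -5.521] M [1.191 0.186 0.043] 0.33381566474081376 Ftool [-2.179 -5.326  5.528] Mtool [ 1.079 -0.537 -0.044]
```

Request:
arm_command([
  [[0, 0, 0.05], [0, -0.0005, 0], 255],
  [[0, 0, 0.1], [0, -0.0008, 0], 255],
  [[0, 0, 0.1], [0, -0.0008, 0], 255],
])

```text
t: 36.1
eef_pos: [587.5, -183.0, 103.8]
tcp_rot: [3.141, 0.001, -0.405]
ft_force: [-1.6, 3.7, -4.5]
opening: 0.335
```

```bash
python3 st.py
```

```text
36.1 [ 587.545 -183.015  103.786] [ 3.141  0.001 -0.405] F [-1.609  3.652 -4.494] M [0.795 0.5   0.449] 0.3347142749677801 Ftool [-2.911 -2.725  4.497] Mtool [ 0.534 -0.773 -0.45 ]
```

Request:
arm_command([
  [[0, 0, 0.04], [0, -0.0003, 0], 255],
  [[0, 0, 0.08], [0, -0.0005, 0], 255],
  [[0, 0, 0.08], [0, -0.0005, 0], 255],
])

```text
t: 36.4
eef_pos: [587.6, -182.9, 103.8]
tcp_rot: [3.141, 0.001, -0.483]
ft_force: [-3.0, 1.1, -4.5]
opening: 0.332
```

```bash
python3 st.py
```

```text
36.4 [ 587.636 -182.908  103.81 ] [ 3.141  0.001 -0.483] F [-2.983  1.1   -4.48 ] M [0.356 0.893 0.767] 0.3316780784560754 Ftool [-3.147  0.409  4.484] Mtool [-0.101 -0.955 -0.768]
```

Request:
arm_command([
  [[0, 0, 0.04], [-0.0004, 0, 0], 255],
  [[0, 0, 0.08], [-0.0005, 0, 0], 255],
  [[0, 0, 0.08], [-0.0005, 0, 0], 255],
])

```text
t: 36.7
eef_pos: [587.6, -182.8, 103.8]
tcp_rot: [3.141, 0.0, -0.563]
ft_force: [-3.2, 0.0, -5.5]
opening: 0.333
```

```bash
python3 st.py
```

```text
36.7 [ 587.554 -182.779  103.838] [ 3.141  0.    -0.563] F [-3.234  0.03  -5.475] M [0.217 0.549 1.039] 0.33342744386005324 Ftool [-2.75   1.697  5.476] Mtool [-0.109 -0.579 -1.04 ]
```

Request:
arm_command([
  [[0, 0, 0.04], [-0.0004, 0.0003, 0], 255],
  [[0, 0, 0.08], [-0.0005, 0.0003, 0], 255],
  [[0, 0, 0.1], [-0.0005, 0.0003, 0], 255],
  [[0, 0, 0.1], [-0.0005, 0.0003, 0], 255],
])

```text
t: 37.1
eef_pos: [587.6, -182.8, 104.0]
tcp_rot: [-3.141, -0.001, -0.664]
ft_force: [1.0, 1.9, -7.2]
opening: 0.344
```

```bash
python3 st.py
```

```text
37.1 [ 587.579 -182.756  103.991] [-3.141 -0.001 -0.664] F [ 0.998  1.892 -7.209] M [ 0.36  -0.375  1.353] 0.3440217462617629 Ftool [-0.388 -2.104  7.209] Mtool [ 0.516  0.073 -1.353]
```

1.35 N·m, about 19 N at the knob: firmly clamped. Now easing back counter-clockwise until the moment vanishes, with no vertical pull.

Request:
arm_command([
  [[0, 0, -0.05], [0, 0, 0], 255],
  [[0, 0, -0.1], [0, -0.0003, 0], 255],
  [[0, 0, -0.15], [0, -0.0003, 0], 255],
  [[0, 0, -0.15], [0, -0.0003, 0], 255],
])

```text
t: 37.5
eef_pos: [587.5, -182.8, 103.9]
tcp_rot: [-3.142, -0.001, -0.515]
ft_force: [0.7, -1.3, -8.4]
opening: 0.339
```

```bash
python3 st.py
```

```text
37.5 [ 587.524 -182.771  103.945] [-3.142 -0.001 -0.515] F [ 0.736 -1.339 -8.389] M [-0.155 -0.235  0.31 ] 0.33918243407093246 Ftool [1.293 0.804 8.39 ] Mtool [-0.019  0.281 -0.31 ]
```

Request:
arm_command([
  [[0, 0, -0.03], [0, 0, 0], 255],
  [[0, 0, -0.06], [0.0002, 0.0001, 0.0003], 255],
  [[0, 0, -0.06], [0.0002, 0.0001, 0.0003], 255],
])

```text
t: 37.8
eef_pos: [587.6, -182.8, 103.9]
tcp_rot: [3.141, -0.001, -0.455]
ft_force: [-0.0, -2.4, -4.6]
opening: 0.342
```

```bash
python3 st.py
```

```text
37.8 [ 587.58  -182.809  103.913] [ 3.141 -0.001 -0.455] F [-0.004 -2.436 -4.598] M [-0.268 -0.065  0.32 ] 0.34185005550396297 Ftool [1.065 2.189 4.599] Mtool [-0.212  0.177 -0.32 ]
```

Request:
arm_command([
  [[0, 0, -0.03], [0, 0.0003, 0], 255],
  [[0, 0, -0.06], [0, 0.0004, 0], 255],
  [[0, 0, -0.06], [0, 0.0004, 0], 255],
])

```text
t: 38.1
eef_pos: [587.5, -182.9, 103.9]
tcp_rot: [-3.141, -0.001, -0.397]
ft_force: [1.6, 0.4, -3.9]
opening: 0.339
```

```bash
python3 st.py
```

```text
38.1 [ 587.493 -182.947  103.865] [-3.141 -0.001 -0.397] F [ 1.61   0.384 -3.885] M [ 0.048 -0.192  0.109] 0.338508971724767 Ftool [ 1.333 -0.975  3.886] Mtool [ 0.118  0.159 -0.109]
```

Request:
arm_command([
  [[0, 0, -0.03], [0.0002, -0.0001, 0], 255],
  [[0, 0, -0.05], [0.0002, -0.0001, 0], 255],
  [[0, 0, -0.05], [0.0002, -0.0001, 0], 255],
])

```text
t: 38.4
eef_pos: [587.5, -183.0, 103.8]
tcp_rot: [3.141, -0.0, -0.346]
ft_force: [0.5, 0.0, -2.3]
opening: 0.34
```

```bash
python3 st.py
```

```text
38.4 [ 587.535 -182.997  103.777] [ 3.141 -0.    -0.346] F [ 0.528  0.028 -2.254] M [-0.046 -0.028  0.064] 0.3398383090500685 Ftool [ 0.487 -0.205  2.255] Mtool [-0.034  0.042 -0.064]
```

The moment is gone, so the hub is in the play. A little more into mid-play, then lift.

Request:
arm_command([
  [[0, 0, -0.03], [0, 0, -0.0005], 255],
  [[0, 0, -0.06], [0, -0.0001, -0.001], 255],
  [[0, 0, -0.07], [0, -0.0001, -0.002], 255],
  [[0, 0, -0.07], [0, -0.0002, -0.0035], 255],
])

```text
t: 38.8
eef_pos: [587.4, -182.7, 107.1]
tcp_rot: [3.142, 0.0, -0.276]
ft_force: [-0.1, -0.1, -4.9]
opening: 0.338
```

```bash
python3 st.py
```

```text
38.8 [ 587.396 -182.65   107.081] [ 3.142  0.    -0.276] F [-0.066 -0.056 -4.934] M [-0.028  0.094 -0.013] 0.33835374201217755 Ftool [-0.046  0.072  4.934] Mtool [-0.053 -0.083  0.013]
```

Rising freely, with only the crank's weight on the wrist.

Request:
arm_command([
  [[0, 0, 0], [0, 0, -0.004], 255],
  [[0, 0, 0], [0, 0, -0.009], 255],
  [[0, 0, 0], [0, 0, -0.015], 255],
  [[0, 0, 0], [0, 0, -0.022], 255],
  [[0, 0, 0], [0, 0, -0.035], 255],
  [[0, 0, 0], [0, 0, -0.05], 255],
  [[0, 0, 0], [0, 0, -0.065], 255],
  [[0, 0, 0], [0, 0, -0.07], 255],
])

```text
t: 39.6
eef_pos: [588.1, -183.0, 179.5]
tcp_rot: [3.141, -0.003, -0.276]
ft_force: [-0.5, -0.1, -4.9]
opening: 0.339
```

```bash
python3 st.py; python3 -c "
from h import *
print(rel([540,70,175],8),rel([512,215,130],20))"
```

```text
39.6 [ 588.149 -182.979  179.506] [ 3.141 -0.003 -0.276] F [-0.479 -0.133 -4.949] M [-0.008  0.049 -0.018] 0.3391135587208215 Ftool [-0.44   0.256  4.948] Mtool [-0.021 -0.045  0.018]
[[0.0011, -0.0029, -0.4159], [-0.1153, -0.2303, 0.0041]] [[0.0014, -0.0027, -0.6253], [-0.182, -0.3621, 0.0488]]
```

Request:
arm_command([
  [[0, 0, -0.03], [-0.011, -0.022, 0], 255],
  [[0, 0, -0.09], [-0.027, -0.055, 0], 255],
  [[0, 0, -0.15], [-0.043, -0.088, 0], 255],
  [[0, 0, -0.21], [-0.06, -0.121, 0], 255],
  [[0, 0, -0.27], [-0.077, -0.154, 0], 255],
  [[0, 0, -0.33], [-0.094, -0.188, 0], 255],
  [[0, 0, -0.39], [-0.111, -0.222, 0], 255],
  [[0, 0, -0.45], [-0.128, -0.255, 0], 255],
])

```text
t: 40.4
eef_pos: [533.4, 99.0, 177.4]
tcp_rot: [3.141, -0.0, 0.176]
ft_force: [0.3, 0.3, -4.4]
opening: 0.333
```

Request:
arm_command([
  [[0, 0, 0], [0, -0.03, 0], 255],
  [[0, 0, 0], [0, -0.06, 0.005], 255],
  [[0, 0, 0], [0, -0.06, 0.02], 255],
  [[0, 0, 0], [0, -0.06, 0.035], 255],
  [[0, 0, 0], [0, -0.06, 0.045], 255],
  [[0, 0, 0], [0, -0.06, 0.045], 255],
])

```text
t: 41.0
eef_pos: [523.0, 156.4, 131.1]
tcp_rot: [3.142, 0.002, 0.174]
ft_force: [0.5, 0.8, -3.6]
opening: 0.338
```

```bash
python3 st.py; python3 - <<'E'
from h import *
print(rel([512,216,47],10))
b,d=read_camera('scene'); cv2.imwrite('pics/scene20.png',b);np.save('pics/scene20.npy',d)
r=lambda i,x,y,w,h,s:cv2.resize(i[y:y+h,x:x+w],None,fx=s,fy=s,interpolation=cv2.INTER_NEAREST)
cv2.imwrite('pics/c20.png',np.hstack([r(b,290,130,100,130,4),r(b,190,225,90,130,4)]))
m=b.astype(int); print((m[240:248,212:228,2]-m[240:248,212:228,0]))
E
```

```text
41.0 [523.047 156.395 131.082] [3.142 0.002 0.174] F [ 0.519  0.808 -3.617] M [-0.003  0.018  0.034] 0.3378781150124707 Ftool [ 0.658 -0.707  3.615] Mtool [ 0.    -0.018 -0.034]
[[0.0001, 0.0022, -0.001], [-0.0004, -0.0606, 0.0841]]
[[69 52 25 24 32 57 65 63 63 57 17  2  5  5  2 -3]
 [22  8  3  3 21 57 62 60 61 59 26  5  3  4  5  1]
 [ 2  4  5  3 17 59 64 59 67 59 30  6  4  4  4  5]
 [ 3  6  5  1 18 62 59 63 62 60 29  6  4  4  4  4]
 [ 5  4  3  3 12 61 63 63 61 56 30  4  5  5  4  5]
 [ 5  3  5  2  8 53 49 46 39 37 27  4  4  6  6  5]
 [ 5  5  6  3  4 17 16 16 13 11  9  5  4  3  4  4]
 [ 6  4  5  4  4  7  7  5  5  5  4  3  2  3  4  2]]
```

View pics/c20.png

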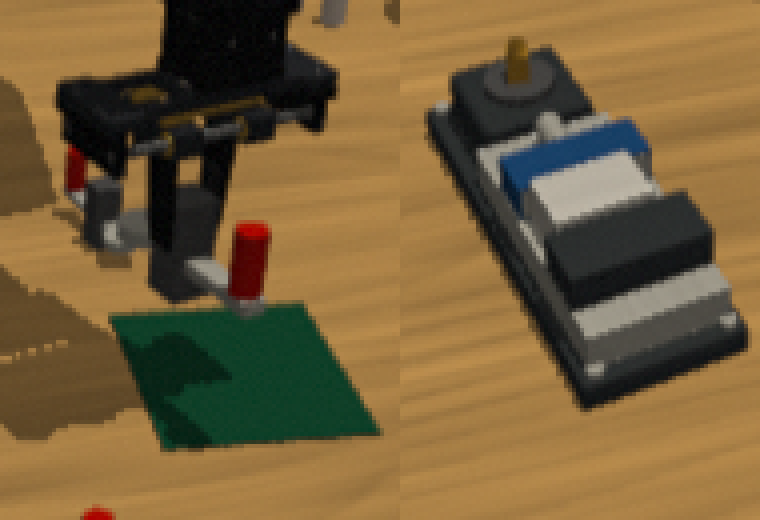

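The shaft came to rest in the same place as before (pixel values nearly identical), so that is the clamp's natural spring-back point. On retightening, the moment climbed steadily with no free-turning plateau, so the clamp stayed loaded. Now placing the crank on the mat.

Request:
arm_command([
  [[0, 0, 0], [0, -0.03, 0], 255],
  [[0, 0, 0], [0, -0.055, 0], 255],
  [[0, 0, 0], [0, -0.06, 0.01], 255],
  [[0, 0, 0], [0, -0.06, 0.03], 255],
  [[0, 0, 0], [0, -0.06, 0.05], 255],
  [[0, 0, 0], [0, -0.06, 0.065], 255],
  [[0, 0, 0], [0, -0.06, 0.075], 255],
  [[0, 0, 0], [0, -0.06, 0.076], 255],
])

```text
t: 41.85
eef_pos: [513.0, 215.2, 55.2]
tcp_rot: [3.141, 0.001, 0.173]
ft_force: [0.2, 1.3, -3.6]
opening: 0.336
```

```bash
python3 st.py
```

```text
41.85 [513.017 215.162  55.231] [3.141 0.001 0.173] F [ 0.152  1.338 -3.559] M [ 0.034 -0.015 -0.032] 0.33641088303956346 Ftool [ 0.386 -1.293  3.558] Mtool [0.031 0.02  0.031]
```

Request:
arm_command([
  [[0, 0, 0], [0, 0, 0.002], 255],
  [[0, 0, 0], [0, 0, 0.004], 255],
  [[0, 0, 0], [0, 0, 0.006], 255],
  [[0, 0, 0], [0, 0, 0.0075], 255],
  [[0, 0, 0], [0, 0, 0.0085], 255],
  [[0, 0, 0], [0, 0, 0.0085], 255],
])

```text
t: 42.45
eef_pos: [513.2, 215.7, 47.6]
tcp_rot: [3.141, 0.0, 0.174]
ft_force: [1.5, -0.1, -4.2]
opening: 0.34
```

```bash
python3 st.py
```

```text
42.45 [513.181 215.698  47.559] [3.141 0.    0.174] F [ 1.534 -0.102 -4.233] M [-0.017  0.053  0.024] 0.3404210177360919 Ftool [1.493 0.365 4.233] Mtool [-0.007 -0.056 -0.024]
```

Request:
arm_command([
  [[0, 0, 0], [0, 0, 0.0007], 255],
  [[0, 0, 0], [0, 0, 0.0014], 255],
  [[0, 0, 0], [0, 0, 0.002], 255],
  [[0, 0, 0], [0, 0, 0.002], 255],
])

```text
t: 42.85
eef_pos: [513.2, 215.7, 45.5]
tcp_rot: [3.141, 0.0, 0.174]
ft_force: [-0.4, 0.8, -4.3]
opening: 0.336
```

```bash
python3 st.py
```

```text
42.85 [513.173 215.669  45.494] [3.141 0.    0.174] F [-0.371  0.845 -4.26 ] M [ 0.022 -0.04   0.021] 0.33630845416893035 Ftool [-0.218 -0.896  4.26 ] Mtool [ 0.015  0.043 -0.021]
```

Request:
arm_command([
  [[0, 0, 0], [0, 0, 0.0006], 255],
  [[0, 0, 0], [0, 0, 0.0012], 255],
  [[0, 0, 0], [0, 0, 0.0012], 255],
])

```text
t: 43.15
eef_pos: [513.3, 215.7, 44.8]
tcp_rot: [3.142, -0.0, 0.174]
ft_force: [-0.7, -0.4, 4.4]
opening: 0.336
```

```bash
python3 st.py
```

```text
43.15 [513.331 215.711  44.837] [ 3.142 -0.     0.174] F [-0.713 -0.427  4.355] M [-0.166  0.315  0.015] 0.3358048516211244 Ftool [-0.774  0.298 -4.355] Mtool [-0.109 -0.339 -0.015]
```

Standing on the mat, pressing about 9 N. Opening slowly, then retreating straight up.

Request:
arm_command([
  [[0, 0, 0], [0, 0, -0.0003], 150],
  [[0, 0, 0], [0, 0, -0.0003], 100],
  [[0, 0, 0], [0, 0, -0.0003], 0],
  [[0, 0, 0], [0, 0, -0.0003], 0],
  [[0, 0, 0], [0, 0, -0.0003], 0],
  [[0, 0, 0], [0, 0, -0.0003], 0],
  [[0, 0, 0], [0, 0, -0.0003], 0],
  [[0, 0, 0], [0, 0, -0.0003], 0],
])

```text
t: 43.95
eef_pos: [513.2, 215.7, 44.7]
tcp_rot: [3.142, 0.0, 0.174]
ft_force: [-0.1, -0.3, -1.0]
opening: 0.947
```

Request:
arm_command([
  [[0, 0, 0], [0, 0, -0.015], 0],
  [[0, 0, 0], [0, 0, -0.04], 0],
  [[0, 0, 0], [0, 0, -0.07], 0],
  [[0, 0, 0], [0, 0, -0.11], 0],
  [[0, 0, 0], [0, 0, -0.15], 0],
  [[0, 0, 0], [0, 0, -0.18], 0],
  [[0, 0, 0], [0, 0, -0.18], 0],
])

```text
t: 44.65
eef_pos: [514.5, 216.1, 228.8]
tcp_rot: [-3.141, -0.007, 0.174]
ft_force: [-0.2, 0.7, -0.7]
opening: 1.002
```

```bash
python3 st.py; python3 - <<'E'
from h import *
b,d=read_camera('scene'); cv2.imwrite('pics/scene21.png',b)
P=pts('scene',d); m=(P[...,2]>74)&(P[...,2]<84)&(np.hypot(P[...,0]-512,P[...,1]-216)<25); print(m.sum(),P[m].mean(0))
E
```

```text
44.65 [514.508 216.113 228.754] [-3.141 -0.007  0.174] F [-0.246  0.656 -0.672] M [-0.01   0.015  0.009] 1.001573513015188 Ftool [-0.133 -0.689  0.671] Mtool [-0.008 -0.017 -0.009]
82 [516.32902974 213.84168769  78.25655422]
```

View pics/scene21.png

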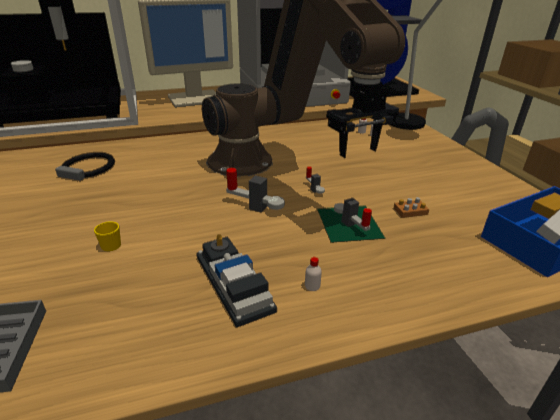

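The crank stands upright on the mat at scene (351,213). The cup (108,236), oil bottle (313,275) and collets (411,208) are where they were, and the arm is clear. Handing in.

```bash
python3 -c "
from cell import env
print(env.job_done(), env.state()['t'])"
```

```text
the job is handed in; nothing more can be done
the job is handed in; nothing more can be done
```

The blank is clamped, the crank is back on the green mat standing on its hub, and the job is handed in at about 45 s of the 72 s. No verdict was reported. The final jaw force could not be measured directly.

**What I did:** I took the 116 mm crank from the mat, seated it on the shaft and wound it clockwise by the knob to about 28 N.
- **Binding:** The first lift bound at −45 N, the fingers slipped 14 mm up the hub, and it only came off after easing the twist out.
- **Second tightening:** The shaft then looked about 0.2 rad unwound, so I fitted the crank again. I retightened through the hub to 1.35 N·m (about 19 N at the knob), eased back into the socket play and lifted it off freely.

**Last checks:**
- **Crank:** The hub top is at z 78 mm (80 mm expected), within about 5 mm of the mat's centre. It touched down with only about 9 N.
- **Bystanders:** In the last picture the cup, oil bottle and collet block look unmoved, and the arm is clear of everything.
- **Clamp:** The pictures show no gap between jaw, blank and fixed jaw. The retightening moment rose steadily, with no free-turning stretch, so I believe the blank is still clamped.
- **Disagreement:** Both times the shaft sprang back to the same angle, about 5.0 to 5.1 rad. That is further than the 0.15 rad described, measured from the 5.3 rad stop, so the remaining clamp force is inferred only.

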